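Load a reagent cartridge into a sloping spring-gate dock and shut its slide lid

TASK

Load the long reagent cartridge into the sloping dock: slide the dock's lid up out of the way, push the spring gate back with the cartridge's cap end and hold it back while you lower the cartridge fully into the bay, then let go so that the gate clamps it flat against the fixed stop. Then slide the lid fully shut, over the small ridge at the end of its travel. Leave the short cartridge, the pack and the two loose bottles where they stand.

Things in the scene. Friction and masses are not known exactly. Their poses are not given: they have to be found in the camera images.
- long_cartridge_mid (a point): centre (half-way up, 18 mm over its underside) of the long reagent cartridge, a loose white plastic block 36 mm wide (its x) x 110 mm long (its y) x 36 mm high, 0.1 to 0.2 kg, lying flat on the worktop. A grey round cap (24 mm across, 5 mm high) stands on its top near its +y end (the cap end). The only cartridge that fits the dock; the short one is 76 mm long.
- cap_end (a point): centre of the end face of the long cartridge on its cap side, 55 mm along +y from its centre
- dock: the dock: a grey and white stand fixed to the worktop, 200 mm wide, with a deck that slopes 25 degrees up away from the robot and carries the bay, spring gate and lid. Highest point 0.19 m over the worktop. Origin on the worktop, 80 mm below the centre of the bay floor. Upright lid channels, 57 mm high, stand along both sides, inner faces at bay y = -87 and +87 mm
- bay_floor (a point): centre of the dock's bay floor; frame 'bay': x up the slope, y left along the bay, z square out of the deck. Deck: x -55 to +125 mm. The seated cartridge lies along y, its centre at x = 0, y = 0, z = 18 mm, cap end to +y (gate). Side strips 6 mm high, 42 mm apart, flank it, y -50 to +50
- stop_face (a point): top middle of the fixed stop's face at the -y end of the bay (bay y = -55 mm). The stop is 44 mm wide, 12 mm high, 9 mm thick (back at y = -64); the seated cartridge's plain end bears on it
- gate_face (a point): centre of the spring gate's face that meets the cartridge, 20 mm over the deck. The gate is an upright steel plate 36 mm wide, 40 mm high, square-topped (no lead-in); the face looks along -y of the bay, at y = +41 mm when shut
- gate (a joint): travel of the spring gate along +y of the bay, m: 0 shut, 0.030 its limit. A spring drives it shut: 2.6 N at 0, 5.7 N at 0.014, 7.5 N at 0.022. With a cartridge clamped against the stop it reads 0.014, so it must be held beyond that while the cartridge goes in past the stop
- lid (a joint): travel of the dock's flat sliding lid up the slope, m: 0 fully shut, 0.084 fully open. Aluminium plate 60 mm along the slope, 187 mm wide, underside 48 mm and top 52 mm over the deck; it covers bay x -30 to +30 mm when shut and moves along bay +x. It stays where it is left (about 2 N to slide). From 0.011 to 0.006 it is forced over a sprung end ridge (6 to 12 N)
- lid_grip (a point): centre of the grey upright grip on the lid: a bar 10 mm thick along bay x, 56 mm long along bay y, 20 mm high (from 52 to 72 mm over the deck); this point is 62 mm over the deck, at bay x = 20 mm + lid travel, y = 0
- long_cartridge: the long cartridge; origin at the centre of its underside
- short_cartridge_mid (a point): centre of the short cartridge, 36 x 76 x 36 mm (x, y, z), otherwise like the long one; stays where it is
- cap_pack: rounded pack, 58 x 82 x 49 mm, origin under its centre; stays where it is
- brown_bottle: brown reagent bottle, 60 mm across, 135 mm high, origin under its centre; stays
- small_bottle: small reagent bottle, 45 mm across, 88 mm high, origin under its centre; stays
Not all that is in view belongs to the job. What is shaped like the long_cartridge but turquoise is not meant.

How it is judged:
On the way:
1. the long cartridge lies seated in the bay, let go, clamped by the spring gate against the stop, with the lid still open (x of long_cartridge_mid in the frame of bay_floor between -0.0045 and 0.0045 m and y of long_cartridge_mid in the frame of bay_floor between -0.004 and 0.004 m and z of long_cartridge_mid in the frame of bay_floor between 0.015 and 0.021 m and y of cap_end in the frame of bay_floor above 0.045 m and value of joint gate between 0.011 and 0.018 m and contact force between the fingers and long_cartridge below 0.2 N and linear speed of long_cartridge below 0.01 m/s and value of joint lid above 0.02 m), for 0.2 s.
At the end, for the whole second after the job is handed in: The long cartridge rests let go in the bay, cap end to the gate: its centre within 4.5 mm across and 4 mm along the bay of the seated place and 15 to 21 mm over the deck, the gate clamping it (gate travel 11 to 18 mm); and the lid is shut to within 3 mm (x of long_cartridge_mid in the frame of bay_floor between -0.0045 and 0.0045 m and y of long_cartridge_mid in the frame of bay_floor between -0.004 and 0.004 m and z of long_cartridge_mid in the frame of bay_floor between 0.015 and 0.021 m and y of cap_end in the frame of bay_floor above 0.045 m and value of joint gate between 0.011 and 0.018 m and contact force between the fingers and long_cartridge below 0.2 N and linear speed of long_cartridge below 0.01 m/s and value of joint lid below 0.003 m); the robot touches nothing.
It fails at once if the short cartridge or the pack is moved by more than 30 mm (distance of any of short_cartridge_mid, cap_pack from where it was at the start of the episode above 0.03 m).
It fails at once if a bottle is moved by more than 30 mm (distance of any of brown_bottle, small_bottle from where it was at the start of the episode above 0.03 m).
It fails at once if a bottle is tipped over (angle between any of brown_bottle, small_bottle's own z axis and vertical above 0.5 rad).
It also fails if it takes over 59 s, if anything falls off the work surface, if the arm or the gripper's body presses on something with over 40 N, if the wrist force passes 120 N, or if a joint passes its speed limit or range.

ROBOT

A 6-joint arm with a two-finger parallel gripper is mounted at the origin on a cart in front of the work surface, level with it; the furniture and walls round the work are solid. World frame = base frame: x ahead of the robot, y to its left, z up, the work surface at z = 0. Lengths are in m, angles in rad, forces in N, time in s.
With the tool pointing down it reaches from about 0.35 to 0.975 m from the base axis. Payload 4.9 kg.
Tool frame: the origin (TCP) lies at the very end of the fingers, on their centre line; the grasp point (between the pads) lies 19 mm behind it (ctrl.pinch_z is the distance from the TCP to the grasp point, in m); z points along the fingers, y is the direction in which the jaws open and shut (so a half turn about z gives the same grasp; the last joint's range is limited). The gripper opens to 85 mm and grips with 20 to 120 N. Pads are 22 mm wide; open, the fingers measure 114 mm over their backs; the gripper's body (76 mm by 85 mm) begins 54 mm behind the grasp point. The pads swing forward as they close: fully open they stand 13 mm farther back than shut.
Start: joints at [1.088, 0.053, 1.613, -0, 1.476, -0.119], TCP at [0.222, 0.584, 0.231] pointing down, gripper open.
Joint ranges: [-3.01, 3.01], [-1.01, 2.22], [0.06, 2.58], [-1.02, 4.17], [0.09, 2.62], [-3.14, 3.14]. Speed limits (rad/s): [2.57, 2.57, 3.14, 3.14, 3.14, 3.14].

INTERFACE

Orientations are given as a rotation vector (axis times angle).
In Python, from station import ctrl gives the robot as it stands.
- The arm moves only by the tool carry_out, never from a script. Its argument "series" is a list of rows, each a list of 7 numbers: the shift along the world's x, y, z each as a share of 0.025 m, from -1 to 1, then the turn, a rotation vector about the world's x, y, z each as a share of 0.1 rad, from -1 to 1, then the opening, from 0 (shut) to 1 (fully open). A call has 1 to 12 rows; each row shifts and turns the commanded pose from where the row before left it; what a row does not reach is not made up. A row lasts 1/10 s, in which the tool goes at most 50 mm and 8.59 degrees, less where a joint would pass 70% of its speed; a pose out of reach is approached as far as the arm can. A call with a number of a shift or a turn outside -1 to 1 is refused whole. A call with a gripper value outside its range is refused whole. The fingers move at their own pace and stop on an object; "grip_force" is the grip in N (left out, the last holds). Time passes only in rows, so rows that do not move let the fingers close. It gives the time, the measured TCP pose, the force and the opening at its end, in the units of the state.
- ctrl.get_obs(): the state, without advancing time (a new reading comes with each control period).
- ctrl.get_image(name): name is "scene" or "top" or "wrist"; returns a dict with "frame" (400x640x3 uint8, blue, green, red), "fx", "fy", "cx", "cy" (pixels), "R" (3x3) and "t" (3): a world point X has camera coordinates R X + t; the wrist camera has in their place "hand_eye" (4x4, takes a point from camera to tool coordinates, whose origin is the TCP and whose axes are the flange's). Camera axes: x right, y down, z forward; pixel columns grow to the right and rows downward; lengths in m; the calibration is good to about 2 mm. A picture is of the moment at which its call begins: read the wrist's pose just before it. There is no depth.
- ctrl.finish_job(): hands the job in, once; it reports no verdict.
Trained networks look in a picture, given as the dict that the camera call returned (one of the last four; its "shot" number tells which), for a name from the list of things; names that differ only in an ending like _2 or _b are one class to them, and where a whole thing is asked for, a point or a joint stands for the part that bears it (a point fixed in the world has none). Each returns a list of dicts, best first, with "p" (0 to 1); they miss things now and then, are a little off and sometimes report something else, mostly with a low value. They report only what shows in the picture. A call takes as long as a camera call. They do not tell look-alikes from the thing itself.
- ctrl.trace(picture, name): "mask" (400x640 bool, what is visible of it) and "rect" ([left, top, width, height] as shares, 0 to 1, of the picture: columns of its width, rows of its height, round what is visible of it).
- ctrl.mark_of(picture, name): "position" ([column, row] as shares, 0 to 1, of the picture: columns of its width, rows of its height: a listed point, or the origin of a listed thing).
The state is a dict: "t": time; "q": joint angles; "dq": joint speeds; "effort": joint torques, N m; "tool_pos": TCP position; "tool_rot": TCP orientation; "contact_force": force on the tool from outside, world axes, zero at the start; "wrist_torque": the same for the moment, N m; "opening": finger opening in m.
Only numpy, scipy, OpenCV 4.12 (cv2) and the standard library are available. Lean on these libraries where they do the work, as an engineer would, in place of code of your own. Each camera call takes 0.05 s, during which the arm holds its last target.

## Working session

There is one attempt and no reset: what is moved stays moved. The work goes in short steps, Python scripts to look and compute and a tool call to move; the robot and the scene stay as the last step left them, time stands still between calls to the robot, and variables do not carry over. Pictures are saved under pics/ and viewed, and the job is handed in when it is done.

Besides the shell and the picture viewer there is one more tool, called as a command line: name --pt "numbers of a row" for each row, then --argument value for the rest. carry_out: Moves the arm, as the interface text tells. Shift numbers are shares of 0.025 m and turn numbers shares of 0.1 rad, none past 1 either way. Its arguments: {"type":"object","properties":{"series":{"type":"array"},"grip_force":{"type":"number"}},"required":["series"]}

```bash
ls; mkdir -p pics; python3 - <<'E'
from station import ctrl
import cv2,numpy as np
o=ctrl.get_obs()
print({k:np.round(v,4).tolist() for k,v in o.items()}, ctrl.pinch_z)
for n in ["scene","top","wrist"]:
    im=ctrl.get_image(n)
    cv2.imwrite(f"pics/{n}0.png",im["frame"])
    print(n,{k:np.round(v,4).tolist() for k,v in im.items() if k!="frame"})
    for nm in ["long_cartridge_mid","cap_end","bay_floor","stop_face","gate_face","lid_grip","short_cartridge_mid","dock","brown_bottle","small_bottle","cap_pack"]:
        r=ctrl.mark_of(im,nm)
        print(nm,[(round(d["p"],2),(np.array(d["position"])*[640,400]).round(1).tolist()) for d in r[:3]])
print(ctrl.get_obs()["t"])
E
```

```text
pics
{'t': 0.0, 'q': [1.088, 0.0534, 1.6143, -0.0, 1.476, -0.119], 'dq': [-0.001, 0.0008, 0.0009, -0.0013, -0.0009, 0.0019], 'effort': [0.0005, -39.3704, -37.0167, -0.0001, 0.0072, 0.0], 'tool_pos': [0.2221, 0.5836, 0.2301], 'tool_rot': [-0.5682, -3.0892, 0.003], 'contact_force': [-0.6605, 0.1071, 0.7158], 'wrist_torque': [0.0864, 0.0119, -0.0152], 'opening': 0.0853} 0.0187
scene {'fx': 443.3647, 'fy': 443.3647, 'cx': 326.5353, 'cy': 200.2911, 'R': [[0.6516, -0.7583, -0.0175], [-0.5777, -0.4812, -0.6594], [0.4916, 0.4397, -0.7516]], 't': [-0.2613, 0.383, 1.0015], 'shot': 1}
long_cartridge_mid [(0.77, [264.3, 149.7]), (0.68, [420.6, 254.2]), (0.63, [315.5, 187.4])]
cap_end [(0.92, [277.1, 231.7]), (0.63, [257.1, 140.5]), (0.55, [307.4, 174.2])]
bay_floor [(0.59, [426.7, 235.5]), (0.49, [317.0, 195.8])]
stop_face [(0.92, [446.5, 245.1]), (0.73, [259.2, 198.7])]
gate_face [(0.63, [411.3, 226.4])]
lid_grip [(0.94, [434.5, 216.3])]
short_cartridge_mid [(0.86, [306.2, 223.7])]
dock [(0.58, [421.2, 253.0])]
brown_bottle [(0.94, [359.0, 196.3])]
small_bottle [(0.62, [321.8, 253.0])]
cap_pack
[... 428 characters left out ...]
floor [(0.93, [406.7, 166.9])]
stop_face [(0.76, [424.7, 168.1])]
gate_face []
lid_grip [(0.79, [410.5, 162.0])]
short_cartridge_mid [(0.8, [315.6, 218.2])]
dock [(0.68, [401.9, 172.1])]
brown_bottle [(0.92, [324.8, 158.3])]
small_bottle [(0.44, [342.6, 221.6])]
cap_pack [(0.7, [259.4, 217.1])]
wrist {'fx': 275.9064, 'fy': 275.9064, 'cx': 315.2157, 'cy': 200.4557, 'hand_eye': [[-0.0, -0.9575, -0.2884, 0.0739], [1.0, 0.0002, -0.0009, -0.0002], [0.0009, -0.2884, 0.9575, -0.1442], [0.0, 0.0, 0.0, 1.0]], 'shot': 3}
long_cartridge_mid [(0.59, [62.4, 335.6])]
cap_end []
bay_floor []
stop_face []
gate_face []
lid_grip []
short_cartridge_mid []
dock []
brown_bottle []
small_bottle []
cap_pack []
1.8
```

```bash
python3 - <<'E'
import cv2
for n in ["scene","top"]:
    a=cv2.imread(f"pics/{n}0.png")
    c=a[110:310,180:500] if n=="scene" else a[100:300,170:490]
    cv2.imwrite(f"pics/{n}0c.png",cv2.resize(c,None,fx=2.5,fy=2.5,interpolation=cv2.INTER_CUBIC))
E
```

```text
(no output)
```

View pics/scene0c.png

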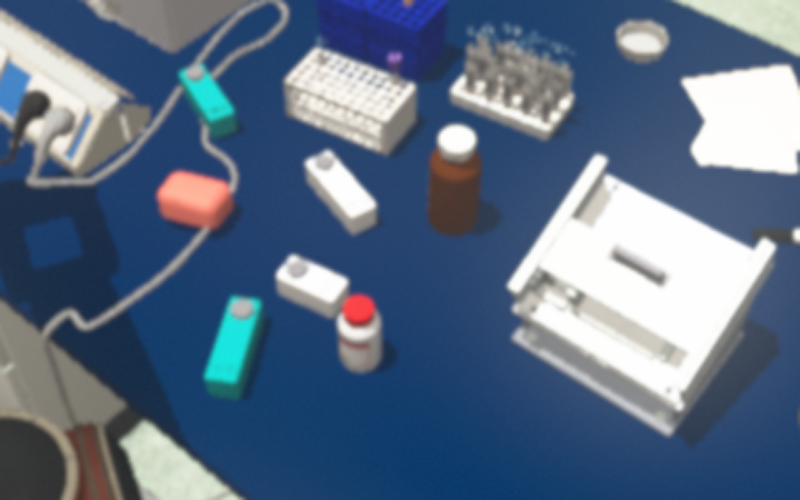

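View pics/top0c.png

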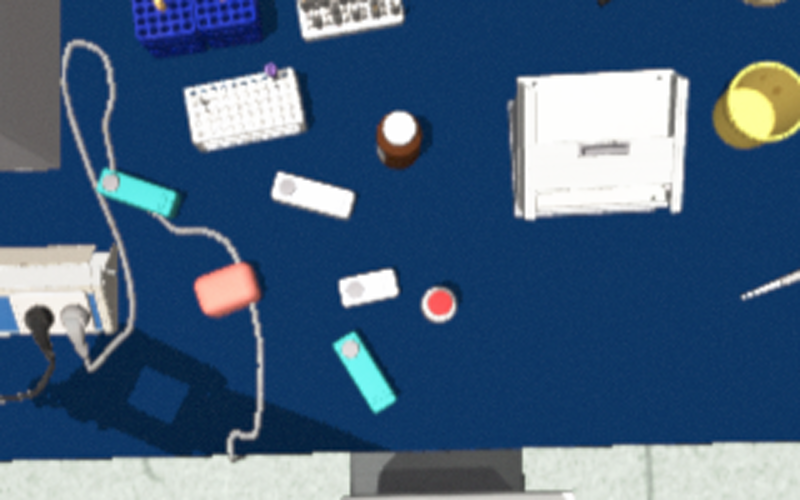

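View pics/wrist0.png

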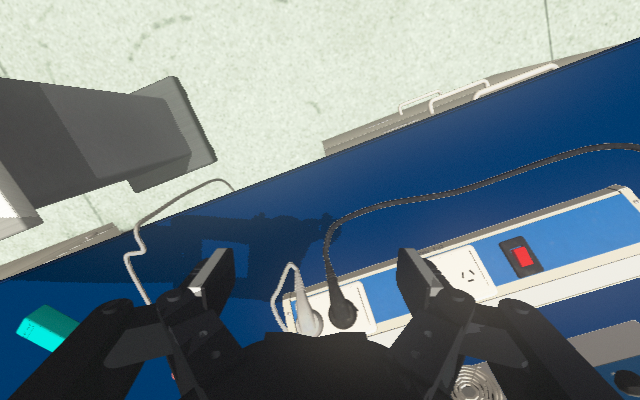

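```bash
cat > h.py <<'E'
import numpy as np, cv2
from scipy.spatial.transform import Rotation as Rn
from scipy.optimize import least_squares, minimize
def proj(cam,X):
    X=np.atleast_2d(X); c=X@np.array(cam["R"]).T+cam["t"]
    return np.c_[cam["fx"]*c[:,0]/c[:,2]+cam["cx"],cam["fy"]*c[:,1]/c[:,2]+cam["cy"]]
def wristcam(im,obs):
    T=np.eye(4);T[:3,:3]=Rn.from_rotvec(obs["tool_rot"]).as_matrix();T[:3,3]=obs["tool_pos"]
    C=np.linalg.inv(T@np.array(im["hand_eye"]))
    d=dict(im);d["R"]=C[:3,:3];d["t"]=C[:3,3];return d
def bayR(yaw): 
    a=np.radians(25)
    return Rn.from_euler('z',yaw).as_matrix()@np.array([[np.cos(a),0,-np.sin(a)],[0,1,0],[np.sin(a),0,np.cos(a)]])
def bay(p,P):  # p=(x,y,yaw)
    return np.atleast_2d(P)@bayR(p[2]).T+np.array([p[0],p[1],0.08])
def cart(p,P): # underside origin
    return np.atleast_2d(P)@Rn.from_euler('z',p[2]).as_matrix().T+np.array([p[0],p[1],0])
def plane(cam,uv,z):
    d=np.array([(uv[0]-cam["cx"])/cam["fx"],(uv[1]-cam["cy"])/cam["fy"],1.])
    R=np.array(cam["R"]);o=-R.T@cam["t"];d=R.T@d
    return o+d*(z-o[2])/d[2]
def boxmask(cam,p,L=.11,W=.036,H=.036,sh=3):
    P=np.array([[a*W/2,b*L/2,c*H] for a in(-1,1) for b in(-1,1) for c in(0,1)])
    q=proj(cam,cart(p,P)); h=cv2.convexHull((q*16).round().astype(np.int32))
    m=np.zeros((400,640),np.uint8); cv2.fillConvexPoly(m,h,255,cv2.LINE_AA,4); return m/255.
E
python3 - <<'E'
from station import ctrl
import pickle
from h import *
out={}
for n in ["scene","top"]:
    im=ctrl.get_image(n); out[n]=im
    for nm in ["long_cartridge"]:
        r=ctrl.trace(im,nm); im["tr"]=r
        for d in r: 
            ys,xs=np.nonzero(d["mask"]); print(n,round(d["p"],2),xs.mean().round(1),ys.mean().round(1),len(xs), im["frame"][d["mask"]].mean(0).round())
pickle.dump(out,open("o.pkl","wb"))
sc,tp=out["scene"],out["top"]
S=dict(bay_floor=[(426.7,235.5),(406.7,166.9),(0,0,0)],stop_face=[(446.5,245.1),(424.7,168.1),(0,-.055,.012)],gate=[(411.3,226.4),None,(0,.041,.02)],lid_grip=[(434.5,216.3),(410.5,162.0),(.02,0,.062)])
def res(p):
    r=[]
    for a,b,P in S.values():
        X=bay(p,P)
        r.append(proj(sc,X)[0]-a)
        if b: r.append(proj(tp,X)[0]-b)
    return np.concatenate(r)
f=least_squares(res,[.6,-.2,0],loss="soft_l1"); print(f.x,res(f.x).round(1))
E
```

```text
scene 0.97 273.7 248.9 658 [170. 173.  43.]
scene 0.96 315.8 186.3 491 [208. 209. 210.]
scene 0.93 262.5 149.9 392 [167. 170.  52.]
scene 0.61 431.9 223.6 1640 [244. 245. 245.]
top 0.85 295.1 177.8 346 [240. 240. 241.]
top 0.69 315.4 248.2 312 [230. 233. 121.]
top 0.6 224.4 176.6 371 [203. 206.  99.]
top 0.27 409.6 152.5 2655 [236. 238. 238.]
[ 0.57845534 -0.19055828  0.02963764] [ 0.3 -1.1  0.6  0.4 -0.7 -1.1  0.3 -0.9  1.2 -2.1 -5.2  4.3  1.2  3.9]
```

```bash
python3 - <<'E'
import pickle
from h import *
out=pickle.load(open("o.pkl","rb"));sc,tp=out["scene"],out["top"]
S=dict(bay_floor=[(426.7,235.5),(406.7,166.9),(0,0,0)],stop_face=[(446.5,245.1),(424.7,168.1),(0,-.055,.012)],gate=[(411.3,226.4),None,(0,.041,.02)],lid_grip=[(434.5,216.3),(410.5,162.0),(.02,0,.062)])
def res(p):
    r=[]
    for k,(a,b,P) in S.items():
        P=np.array(P,float)
        if k=="lid_grip":P[0]+=p[3]
        X=bay(p,P)
        r.append(proj(sc,X)[0]-a)
        if b: r.append(proj(tp,X)[0]-b)
    return np.concatenate(r)
f=least_squares(res,[.6,-.2,0,0],loss="soft_l1"); pd=f.x;print(f.x,res(f.x).round(1))
ms,mt=out["scene"]["tr"][1]["mask"],out["top"]["tr"][0]["mask"]
def cost(p):
    c=0
    for cam,m in((sc,ms),(tp,mt)):
        b=cv2.GaussianBlur(boxmask(cam,p),(5,5),1);g=cv2.GaussianBlur(m.astype(float),(5,5),1);c+=((b-g)**2).sum()/m.sum()
    return c
best=None
X0=plane(tp,(295.1,177.8),.02);print(X0)
for yaw in np.radians([-40,-25,-15,-5,5]):
    r=minimize(cost,[X0[0],X0[1],yaw],method="Nelder-Mead",options=dict(initial_simplex=np.array([[X0[0],X0[1],yaw]]*4)+np.vstack([np.zeros(3),np.diag([.01,.01,.15])])))
    if best is None or r.fun<best.fun:best=r
print(best.x,np.degrees(best.x[2]),best.fun)
pc=best.x
for n,cam,o in(("s",sc,(180,110)),("t",tp,(170,100))):
    a=cam["frame"][o[1]:o[1]+200,o[0]:o[0]+320]; a=cv2.resize(a,None,fx=2.5,fy=2.5,interpolation=cv2.INTER_CUBIC)
    def ln(P,c=(0,0,255)):
        q=((proj(cam,P)-o+.5)*2.5).round().astype(int); cv2.polylines(a,[q],True,c,1)
    for z in(0,.036): ln(cart(pc,[[i*.018,j*.055,z] for i,j in((-1,-1),(-1,1),(1,1),(1,-1))]))
    ln(cart(pc,[[0.0,.055,.036],[0,.03,.036]]),(0,255,0))
    def r(x0,x1,y0,y1,z): return bay(pd,[[x0,y0,z],[x0,y1,z],[x1,y1,z],[x1,y0,z]])
    ln(r(-.055,.125,-.087,.087,0)); ln(r(-.03+pd[3],.03+pd[3],-.0935,.0935,.052),(255,0,0)); ln(r(.015+pd[3],.025+pd[3],-.028,.028,.072),(0,160,0))
    ln(r(-.018,.018,-.055,.041,0),(255,0,255));ln(r(-.055,.125,-.1,.1,.057),(0,128,255))
    cv2.imwrite(f"pics/fit_{n}.png",a)
E
```

```text
[ 0.57475051 -0.19157838  0.06951931  0.0171279 ] [-0.1 -0.   1.   1.5 -0.6 -0.5  0.6 -0.5  0.5 -0.5 -2.  -0.3  1.6 -0.3]
[0.56450966 0.1863506  0.02      ]
[ 0.5646084   0.18507926 -0.32320264] -18.518146921703856 0.14929018490561075
```

View pics/fit_s.png

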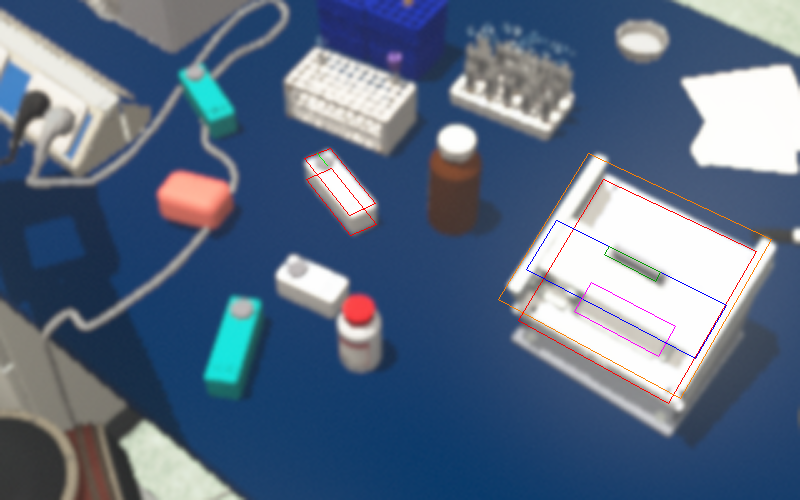

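View pics/fit_t.png

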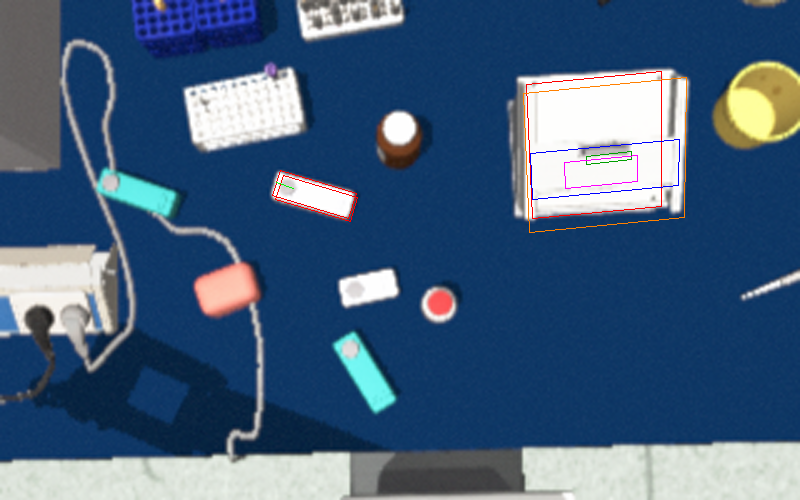

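```bash
cat >> h.py <<'E'
def delta(obs,pos,R):
    d=np.array(pos)-obs["tool_pos"]; w=(Rn.from_matrix(R)*Rn.from_rotvec(obs["tool_rot"]).inv()).as_rotvec()
    print("t",round(obs["t"],2),"tool",np.round(obs["tool_pos"],4),"shift/25mm",(d/.025).round(2),"turn/.1",(w/.1).round(2))
def toolR(yaw):
    B=bayR(yaw); return np.c_[B[:,1],B[:,0],-B[:,2]]
E
python3 - <<'E'
from station import ctrl
from h import *
p=(.577,-.191,.03)
t=bay(p,[.02,-.02,.2])[0];print(t)
delta(ctrl.get_obs(),t,toolR(.03))
E
```

```text
[ 0.51123229 -0.21298263  0.26971392]
t 2.0 tool [0.2224 0.5841 0.2313] shift/25mm [ 11.55 -31.88   1.54] turn/.1 [  2.68  -3.77 -11.57]
```

carry_out --pt "0.32 -0.886 0.1 0.074 -0.105 -0.321 1" --pt "0.32 -0.886 0.1 0.074 -0.105 -0.321 1" --pt "0.32 -0.886 0.1 0.074 -0.105 -0.321 0.35" --pt "0.32 -0.886 0.1 0.074 -0.105 -0.321 0.35" --pt "0.32 -0.886 0.1 0.074 -0.105 -0.321 0.35" --pt "0.32 -0.886 0.04 0.074 -0.105 -0.321 0.35" --pt "0.32 -0.886 0.04 0.074 -0.105 -0.321 0.35" --pt "0.32 -0.886 0.04 0.074 -0.105 -0.321 0.35" --pt "0.32 -0.886 0.04 0.074 -0.105 -0.321 0.35" --pt "0.32 -0.886 0.04 0.074 -0.105 -0.321 0.35" --pt "0.32 -0.886 0.04 0.074 -0.105 -0.321 0.35" --pt "0.32 -0.886 0.04 0.074 -0.105 -0.321 0.35"

```text
t: 3.2
tool_pos: [0.3186, 0.3174, 0.251]
tool_rot: [1.111, 2.818, 0.167]
contact_force: [0.3, 0.3, -0.5]
opening: 0.03
```

carry_out --pt "0.32 -0.886 0.04 0.074 -0.105 -0.321 0.35" --pt "0.32 -0.886 0.04 0.074 -0.105 -0.321 0.35" --pt "0.32 -0.886 0.04 0.074 -0.105 -0.321 0.35" --pt "0.32 -0.886 0.04 0.074 -0.105 -0.321 0.35" --pt "0.32 -0.886 0.04 0.074 -0.105 -0.321 0.35" --pt "0.32 -0.886 0.04 0.074 -0.105 -0.321 0.35" --pt "0.32 -0.886 0.04 0.074 -0.105 -0.321 0.35" --pt "0.32 -0.886 0.04 0.074 -0.105 -0.321 0.35" --pt "0.32 -0.886 0.04 0.074 -0.105 -0.321 0.35" --pt "0.32 -0.886 0.04 0.074 -0.105 -0.321 0.35" --pt "0.32 -0.886 0.04 0.074 -0.105 -0.321 0.35" --pt "0.32 -0.886 0.04 0.074 -0.105 -0.321 0.35"

```text
t: 4.4
tool_pos: [0.4146, 0.0515, 0.2631]
tool_rot: [1.574, 2.452, 0.316]
contact_force: [0.3, -0.1, -0.1]
opening: 0.0302
```

carry_out --pt "0.32 -0.886 0.04 0.074 -0.105 -0.321 0.35" --pt "0.32 -0.886 0.04 0.074 -0.105 -0.321 0.35" --pt "0.32 -0.886 0.04 0.074 -0.105 -0.321 0.35" --pt "0.32 -0.886 0.04 0.074 -0.105 -0.321 0.35" --pt "0.32 -0.886 0.04 0.074 -0.105 -0.321 0.35" --pt "0.32 -0.886 0.04 0.074 -0.105 -0.321 0.35" --pt "0.32 -0.886 0.04 0.074 -0.105 -0.321 0.35" --pt "0.32 -0.886 0.04 0.074 -0.105 -0.321 0.35" --pt "0.32 -0.886 0.04 0.074 -0.105 -0.321 0.35" --pt "0.32 -0.886 0.04 0.074 -0.105 -0.321 0.35" --pt "0.32 -0.886 0.04 0.074 -0.105 -0.321 0.35" --pt "0.32 -0.886 0.04 0.074 -0.105 -0.321 0.35"

```text
t: 5.6
tool_pos: [0.5105, -0.2143, 0.275]
tool_rot: [1.951, 2.011, 0.444]
contact_force: [0.2, 0.1, -0.5]
opening: 0.0301
```

```bash
python3 - <<'E'
from station import ctrl
import pickle
from h import *
o=ctrl.get_obs();im=ctrl.get_image("wrist");c=wristcam(im,o);cv2.imwrite("pics/w1.png",im["frame"])
p=(.577,-.191,.03);delta(o,bay(p,[.02,-.02,.2])[0],toolR(.03));print(o["contact_force"].round(2),o["opening"],o["q"].round(3))
for nm in ["bay_floor","stop_face","gate_face","lid_grip"]:
    r=ctrl.mark_of(im,nm);print(nm,[(round(d["p"],2),(np.array(d["position"])*[640,400]).round(1).tolist()) for d in r[:3]])
pickle.dump(c,open("w1.pkl","wb"))
E
```

```text
t 5.6 tool [ 0.5105 -0.2143  0.275 ] shift/25mm [ 0.03  0.05 -0.21] turn/.1 [0.02 0.01 0.  ]
[ 0.19  0.12 -0.52] 0.030058804680115823 [-0.672 -0.401  1.983  0.293  1.23  -0.755]
bay_floor [(0.95, [302.9, 160.0])]
stop_face [(0.84, [301.0, 204.5])]
gate_face [(0.47, [296.6, 127.1])]
lid_grip [(0.97, [335.3, 168.2])]
```

View pics/w1.png

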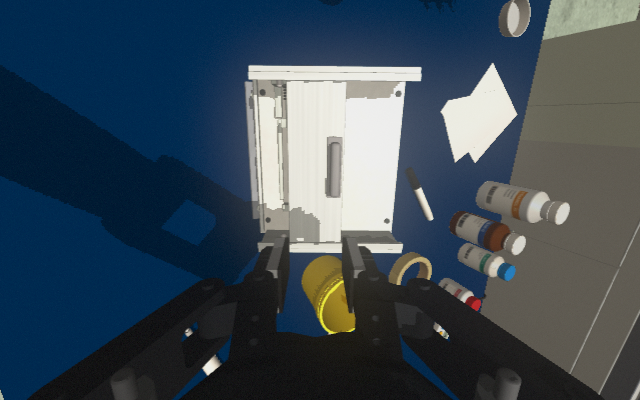

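```bash
cat > fitd.py <<'E'
import pickle
from h import *
out=pickle.load(open("o.pkl","rb"));sc,tp=out["scene"],out["top"];w=pickle.load(open("w1.pkl","rb"))
S=dict(bay_floor=[(426.7,235.5),(406.7,166.9),(302.9,160.),(0,0,0)],stop_face=[(446.5,245.1),(424.7,168.1),(301,204.5),(0,-.055,.012)],gate=[(411.3,226.4),None,(296.6,127.1),(0,.041,.02)],lid_grip=[(434.5,216.3),(410.5,162.0),(335.3,168.2),(.02,0,.062)])
def res(p,full=True):
    r=[]
    for k,(a,b,c,P) in S.items():
        P=np.array(P,float)
        if k=="lid_grip":P[0]+=p[3]
        X=bay(p,P)
        if full:
            r.append(proj(sc,X)[0]-a)
            if b: r.append(proj(tp,X)[0]-b)
        r.append((proj(w,X)[0]-c))
    return np.concatenate(r)
if __name__=="__main__":
    for full in(0,1):
        f=least_squares(lambda p:res(p,full),[.577,-.19,0.03,0.017],loss="soft_l1"); pd=f.x;print(f.x.round(4),res(f.x,full).round(1))
        if full: break
        o=(210,50);k=3.3;a=cv2.resize(w["frame"][o[1]:o[1]+180,o[0]:o[0]+240],None,fx=k,fy=k,interpolation=cv2.INTER_CUBIC)
        def ln(P,c=(0,0,255)):
            q=((proj(w,P)-o+.5)*k).round().astype(int); cv2.polylines(a,[q],True,c,1)
        def r(x0,x1,y0,y1,z): return bay(pd,[[x0,y0,z],[x0,y1,z],[x1,y1,z],[x1,y0,z]])
        ln(r(-.055,.125,-.087,.087,0)); ln(r(-.03+pd[3],.03+pd[3],-.0935,.0935,.052),(255,0,0)); ln(r(.015+pd[3],.025+pd[3],-.028,.028,.072),(0,160,0))
        ln(r(-.018,.018,-.055,.041,0),(255,0,255));ln(r(-.055,.125,-.087,.087,.057),(0,128,255))
        cv2.imwrite(f"pics/fit_w1.png",a)
E
python3 fitd.py
```

```text
[ 0.5795 -0.1912  0.0658  0.0207] [-3.1 -0.1  0.4 -0.6  0.6  0.3  0.   0.2]
[ 0.5786 -0.1911  0.0627  0.0208] [ 0.5 -1.   0.8  0.3 -3.7 -0.2 -0.  -1.5  0.4 -1.5 -0.4 -0.6  1.2 -1.6
 -0.   0.2 -0.6 -2.6  1.4 -2.7 -0.6  0.2]
```

View pics/fit_w1.png

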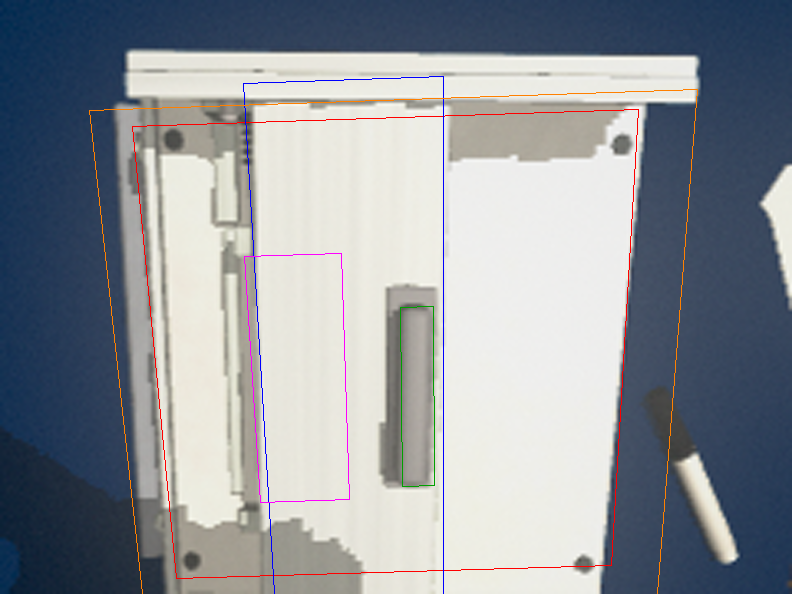

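```bash
cat > fit2.py <<'E'
from fitd import *
o=np.array((210,50));k=3.3
def px(c): return np.array(c)/k-.5+o
# lines: (crop pts, bay A,B, lidmove)
L=[([(254,110),(258,300)],(-.03,-.08,.052),(-.03,.08,.052),1),([(447,110),(438,500)],(.03,-.08,.052),(.03,.08,.052),1),
([(643,120),(610,540)],(.125,-.08,0),(.125,.08,0),0),([(150,98),(690,103)],(-.05,.087,.057),(.12,.087,.057),0),
([(402,320),(402,470)],(.015,-.03,.072),(.015,.03,.072),1),([(434,320),(434,470)],(.025,-.03,.072),(.025,.03,.072),1),
([(405,305),(430,305)],(.01,.028,.072),(.03,.028,.072),1),([(405,486),(430,486)],(.01,-.028,.072),(.03,-.028,.072),1)]
def r2(p):
    r=[]
    for pts,A,B,m in L:
        q=proj(w,bay(p,np.array([A,B])+np.array([p[3]*m,0,0])));d=q[1]-q[0];n=np.array([-d[1],d[0]])/np.hypot(*d)
        r+=[(px(c)-q[0])@n for c in pts]
    return np.array(r)
f=least_squares(r2,[.578,-.19,.03,.02],loss="soft_l1");pd=f.x;print(pd.round(4),(f.fun).round(1))
print("grip z62:",bay(pd,[.02+pd[3],0,.062]))
k=3.3;a=cv2.resize(w["frame"][o[1]:o[1]+180,o[0]:o[0]+240],None,fx=k,fy=k,interpolation=cv2.INTER_CUBIC)
def ln(P,c=(0,0,255)):
    q=((proj(w,P)-o+.5)*k).round().astype(int); cv2.polylines(a,[q],True,c,1)
def r(x0,x1,y0,y1,z): return bay(pd,[[x0,y0,z],[x0,y1,z],[x1,y1,z],[x1,y0,z]])
ln(r(-.055,.125,-.087,.087,0)); ln(r(-.03+pd[3],.03+pd[3],-.0935,.0935,.052),(255,0,0)); ln(r(.015+pd[3],.025+pd[3],-.028,.028,.072),(0,160,0))
ln(r(-.021,.021,-.05,.05,.006),(255,0,255));ln(r(-.055,.125,-.087,.087,.057),(0,128,255))
cv2.imwrite(f"pics/fit_w2.png",a)
E
python3 fit2.py
```

```text
[ 0.5799 -0.1909  0.0319  0.0202] [ 0.3 -0.2 -1.2 -0.4 -0.5  0.6 -0.5  1.1  0.   0.8 -0.3  0.9 -0.4 -0.4
  0.2  0.2]
grip z62: [[ 0.59011186 -0.1905923   0.153182  ]]
```

View pics/fit_w2.png

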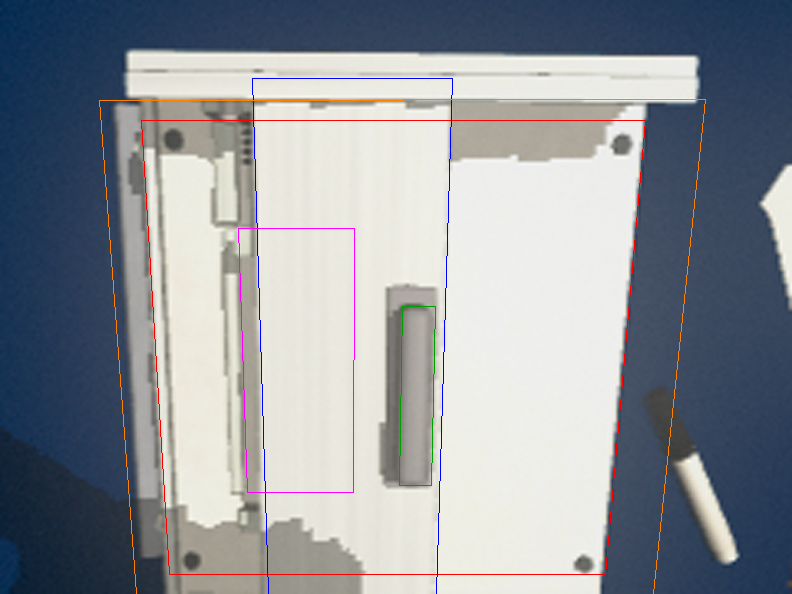

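```bash
cat >> h.py <<'E'
PD=(.5799,-.1909,.029)
def bayin(pos): return (np.array(pos)-[PD[0],PD[1],.08])@bayR(PD[2])
def go(P,R=None):
    from station import ctrl
    o=ctrl.get_obs();print("bay TCP mm",(bayin(o["tool_pos"])*1e3).round(1),"F bay",(np.array(o["contact_force"])@bayR(PD[2])).round(2),"open",round(o["opening"]*1e3,1))
    delta(o,bay(PD,P)[0],toolR(PD[2]) if R is None else R)
E
python3 -c "
from h import *
go([.041,0,.09]);go([.041,0,.057])
u=bayR(PD[2])/.025;print('per mm bay x,y,z shares',(u.T/1000).round(4))"
```

```text
bay TCP mm [ 18.5 -19.8 206.1] F bay [-1.36  0.54 -0.7 ] open 29.5
t 5.85 tool [ 0.5102 -0.2128  0.2746] shift/25mm [ 2.75  0.87 -3.83] turn/.1 [ 0.02 -0.   -0.03]
bay TCP mm [ 18.5 -19.8 206.1] F bay [-1.36  0.54 -0.7 ] open 29.5
t 5.85 tool [ 0.5102 -0.2128  0.2746] shift/25mm [ 3.31  0.89 -5.03] turn/.1 [ 0.02 -0.   -0.03]
per mm bay x,y,z shares [[ 0.0362  0.0011  0.0169]
 [-0.0012  0.04    0.    ]
 [-0.0169 -0.0005  0.0363]]
```

carry_out --pt "0.55 0.174 -0.766 0 0 0 0.35" --pt "0.55 0.174 -0.766 0 0 0 0.35" --pt "0.55 0.174 -0.766 0 0 0 0.35" --pt "0.55 0.174 -0.766 0 0 0 0.35" --pt "0.55 0.174 -0.766 0.02 0 -0.03 0.35" --pt "0 0 0 0 0 0 0.35"

```text
t: 6.45
tool_pos: [0.5781, -0.1889, 0.1754]
tool_rot: [1.956, 2.017, 0.445]
contact_force: [-0.1, 0.6, -0.1]
opening: 0.0299
```

```bash
python3 - <<'E'
from station import ctrl
from h import *
go([.041,0,.057])
im=ctrl.get_image("wrist");cv2.imwrite("pics/w2.png",im["frame"])
E
```

```text
bay TCP mm [38.7  2.1 87.2] F bay [-0.13  0.61 -0.02] open 29.9
t 6.45 tool [ 0.5781 -0.1889  0.1754] shift/25mm [ 0.6  -0.07 -1.06] turn/.1 [-0.03 -0.05 -0.02]
```

View pics/w2.png

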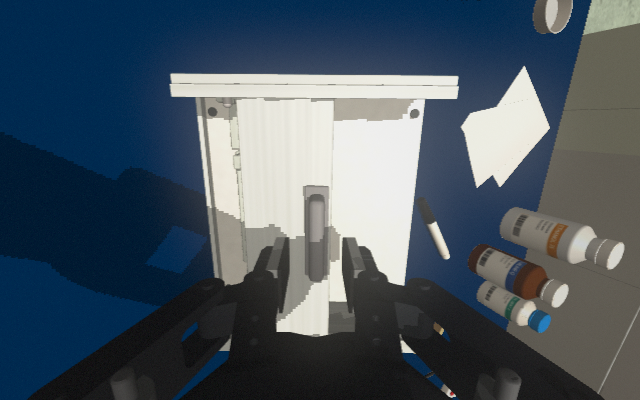

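carry_out --pt "0.2 -0.02 -0.355 0 0 0 0.35" --pt "0.2 -0.02 -0.355 0 0 0 0.35" --pt "0.2 -0.02 -0.355 0 0 0 0.35" --pt "0.2 0.01 0.09 0 0 0 0.35" --pt "0.2 0.01 0.09 0 0 0 0.35"

```text
t: 7.0
tool_pos: [0.6037, -0.1925, 0.1559]
tool_rot: [1.956, 2.011, 0.444]
contact_force: [-1.3, -0.1, -1.7]
opening: 0.0299
```

```bash
python3 -c "
from h import *
go([.116,0,.057])"
```

```text
bay TCP mm [53.6 -2.3 58.8] F bay [-1.89 -0.06 -0.99] open 29.9
t 7.0 tool [ 0.6037 -0.1925  0.1559] shift/25mm [2.29 0.16 0.99] turn/.1 [-0.01 -0.02  0.01]
```

carry_out --pt "0.3 0.02 0.128 0 0 0 0.35" --pt "0.3 0.02 0.128 0 0 0 0.35" --pt "0.3 0.02 0.128 0 0 0 0.35" --pt "0.3 0.02 0.128 0 0 0 0.35" --pt "0.3 0.02 0.128 0 0 0 0.35" --pt "0.3 0.02 0.128 0 0 0 0.35" --pt "0.3 0.02 0.128 0 0 0 0.35" --pt "0.1 0 0.047 0 0 0 0.35" --pt "0.1 0 0.047 0 0 0 0.35"

```text
t: 7.9
tool_pos: [0.6585, -0.1886, 0.1792]
tool_rot: [1.959, 2.019, 0.438]
contact_force: [-23.3, -1.6, 4.1]
opening: 0.0302
```

```bash
python3 -c "
from h import *
go([.1145,0,.057])"
```

```text
bay TCP mm [113.2   0.   56.7] F bay [-19.36  -0.97  13.6 ] open 30.2
t 7.9 tool [ 0.6585 -0.1886  0.1792] shift/25mm [0.04 0.   0.03] turn/.1 [-0.01 -0.11 -0.01]
```

carry_out --pt "-0.35 -0.01 -0.16 0 0 0 0.35" --pt "-0.4 -0.01 0.9 0 0 0 0.35" --pt "-0.4 -0.01 0.9 0 0 0 0.5" --pt "-0.8 -0.01 0.7 0 0 0 0.8" --pt "-0.8 -0.1 0.6 0 0 0 0.8" --pt "-0.8 -0.1 0.4 0 0 0 0.8" --pt "0 0 0 0 0 0 0.8"

```text
t: 8.6
tool_pos: [0.5732, -0.1956, 0.2685]
tool_rot: [1.95, 2.005, 0.448]
contact_force: [0.1, 0.6, 0.2]
opening: 0.0683
```

```bash
python3 - <<'E'
from station import ctrl
import pickle
from h import *
o=ctrl.get_obs();im=ctrl.get_image("wrist");c=wristcam(im,o);cv2.imwrite("pics/w3.png",im["frame"]);pickle.dump(c,open("w3.pkl","wb"))
go([.0,-.02,.2])
o2=(180,30);k=3;a=cv2.resize(im["frame"][o2[1]:o2[1]+200,o2[0]:o2[0]+266],None,fx=k,fy=k,interpolation=cv2.INTER_CUBIC)
cv2.imwrite("pics/w3c.png",a)
pd=PD
def ln(P,cc=(0,0,255)):
    q=((proj(c,P)-o2+.5)*k).round().astype(int); cv2.polylines(a,[q],True,cc,1)
def r(x0,x1,y0,y1,z): return bay(pd,[[x0,y0,z],[x0,y1,z],[x1,y1,z],[x1,y0,z]])
ln(r(-.055,.125,-.087,.087,0)); ln(r(.054,.114,-.0935,.0935,.052),(255,0,0)); ln(r(.099,.109,-.028,.028,.072),(0,160,0))
ln(r(-.021,.021,-.05,.05,.006),(255,0,255));ln(r(-.055,.125,-.087,.087,.057),(0,128,255));ln(r(-.022,.022,-.064,-.055,.012),(0,200,255));ln(bay(pd,[[-.018,.041,.04],[.018,.041,.04],[.018,.041,0],[-.018,.041,0]]),(0,128,0))
cv2.imwrite("pics/w3f.png",a)
E
```

```text
bay TCP mm [ 73.1  -4.2 172.3] F bay [-0.12  0.26 -0.56] open 68.4
t 8.65 tool [ 0.5735 -0.1953  0.2671] shift/25mm [-3.1  -0.72 -0.23] turn/.1 [0.02 0.04 0.02]
```

View pics/w3c.png

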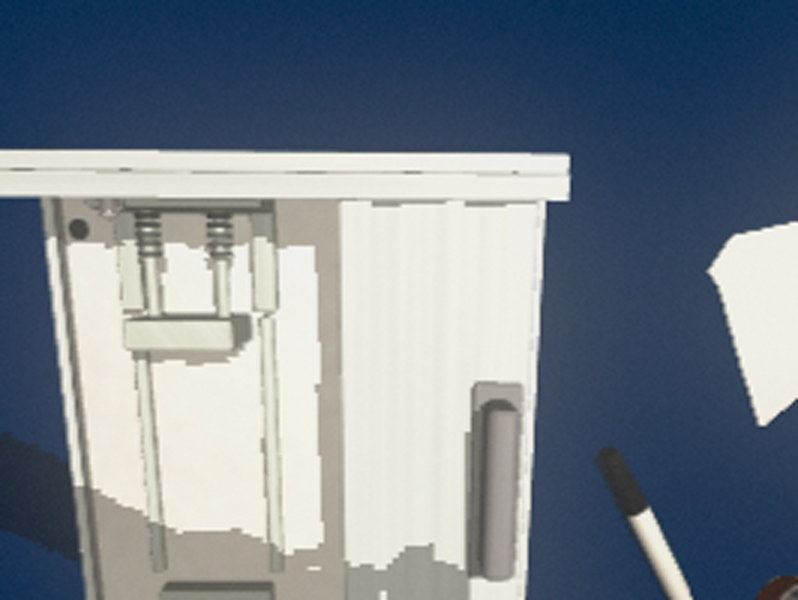

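View pics/w3f.png

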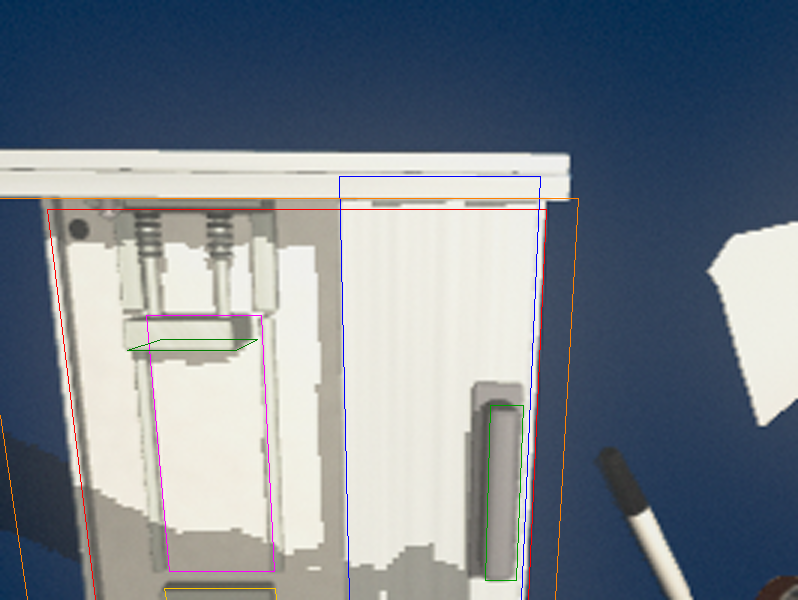

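```bash
cat >> h.py <<'E'
def cartR(yaw):
    C=Rn.from_euler('z',yaw).as_matrix(); return np.c_[C[:,1],C[:,0],-C[:,2]]
E
python3 -c "
from h import *
from station import ctrl
p=(.5646,.1851,-.3232)
delta(ctrl.get_obs(),cart(p,[0,-.02,.2])[0],cartR(p[2]))"
```

```text
t 8.65 tool [ 0.5735 -0.1953  0.2671] shift/25mm [-0.61 14.46 -2.68] turn/.1 [ 0.67  4.38 -3.45]
```

carry_out --pt "-0.04 0.964 0 0.045 0.292 -0.23 0.8" --pt "-0.04 0.964 0 0.045 0.292 -0.23 0.8" --pt "-0.04 0.964 0 0.045 0.292 -0.23 0.8" --pt "-0.04 0.964 0 0.045 0.292 -0.23 0.8" --pt "-0.04 0.964 0 0.045 0.292 -0.23 0.8" --pt "-0.04 0.964 0 0.045 0.292 -0.23 0.8" --pt "-0.04 0.964 0 0.045 0.292 -0.23 0.8" --pt "-0.04 0.964 0 0.045 0.292 -0.23 0.8" --pt "-0.04 0.964 0 0.045 0.292 -0.23 0.8" --pt "-0.04 0.964 0 0.045 0.292 -0.23 0.8"

```text
t: 9.65
tool_pos: [0.5633, 0.0479, 0.2641]
tool_rot: [2.361, 1.916, 0.158]
contact_force: [0.8, -0.7, 0.1]
opening: 0.0681
```

carry_out --pt "-0.04 0.964 -0.4 0.045 0.292 -0.23 0.8" --pt "-0.04 0.964 -0.5 0.045 0.292 -0.23 0.8" --pt "-0.04 0.964 -0.6 0.045 0.292 -0.23 0.8" --pt "-0.04 0.964 -0.6 0.045 0.292 -0.23 0.8" --pt "-0.04 0.964 -0.6 0.045 0.292 -0.23 0.8" --pt "0 0 0 0 0 0 0.8"

```text
t: 10.25
tool_pos: [0.5567, 0.1692, 0.1934]
tool_rot: [-2.539, -1.835, 0.009]
contact_force: [-0.8, -0.2, -0.5]
opening: 0.0688
```

```bash
python3 - <<'E'
from station import ctrl
import pickle
from h import *
o=ctrl.get_obs();im=ctrl.get_image("wrist");c=wristcam(im,o);cv2.imwrite("pics/w4.png",im["frame"])
tr=ctrl.trace(im,"long_cartridge");mk=ctrl.mark_of(im,"long_cartridge_mid")
c["tr"]=tr;pickle.dump(c,open("w4.pkl","wb"))
for d in tr:
    ys,xs=np.nonzero(d["mask"]); print(round(d["p"],2),xs.mean().round(1),ys.mean().round(1),len(xs))
print([(round(d["p"],2),(np.array(d["position"])*[640,400]).round(1).tolist()) for d in mk])
p=(.5646,.1851,-.3232)
delta(o,cart(p,[0,-.02,.2])[0],cartR(p[2]))
E
```

```text
0.74 159.5 265.4 2180
0.72 318.7 166.3 3032
[(0.93, [155.9, 270.1]), (0.77, [315.3, 169.2])]
t 10.25 tool [0.5567 0.1692 0.1934] shift/25mm [ 0.06 -0.12  0.27] turn/.1 [-0.04 -0.1  -0.04]
```

View pics/w4.png

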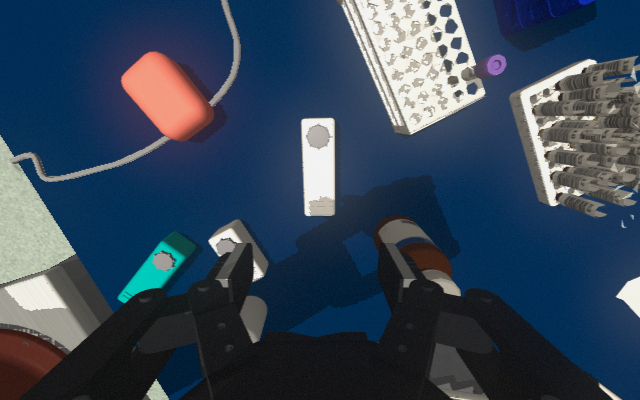

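```bash
python3 - <<'E'
import pickle
from h import *
c=pickle.load(open("w4.pkl","rb"));m=c["tr"][1]["mask"].astype(float)
g=cv2.GaussianBlur(m,(5,5),1)
def cost(p):
    return ((cv2.GaussianBlur(boxmask(c,p),(5,5),1)-g)**2).sum()/m.sum()
x0=np.array([.5646,.1851,-.3232])
r=minimize(cost,x0,method="Nelder-Mead",options=dict(initial_simplex=np.array([x0]*4)+np.vstack([np.zeros(3),np.diag([.006,.006,.08])]),xatol=1e-5,fatol=1e-6))
p=r.x;print(p.round(4),r.fun)
o=(240,80);k=4;a=cv2.resize(c["frame"][o[1]:o[1]+150,o[0]:o[0]+180],None,fx=k,fy=k,interpolation=cv2.INTER_CUBIC)
for z in(0,.036):
    q=((proj(c,cart(p,[[i*.018,j*.055,z] for i,j in((-1,-1),(-1,1),(1,1),(1,-1))]))-o+.5)*k).round().astype(int);cv2.polylines(a,[q],True,(0,0,255),1)
cv2.imwrite("pics/w4f.png",a)
out=pickle.load(open("o.pkl","rb"));tp=out["top"]
for n,uv,z in(("brown",(324.8,158.3),0),("short",(315.6,218.2),.018),("small",(342.6,221.6),0)):
    X=plane(tp,uv,z); d=X-[p[0],p[1],z]; print(n,X.round(3),"in cart frame",(d@Rn.from_euler('z',p[2]).as_matrix()).round(3))
from station import ctrl
delta(ctrl.get_obs(),cart(p,[0,0,.009])[0],cartR(p[2]))
E
```

```text
[ 0.5638  0.1853 -0.2856] 0.053178338184832946
brown [0.634 0.081 0.   ] in cart frame [ 0.097 -0.08   0.   ]
short [0.422 0.119 0.018] in cart frame [-0.117 -0.104  0.   ]
small [0.409 0.026 0.   ] in cart frame [-0.104 -0.197  0.   ]
t 10.4 tool [0.5582 0.1666 0.1974] shift/25mm [ 0.22  0.75 -7.53] turn/.1 [-0.03 -0.03  0.37]
```

View pics/w4f.png

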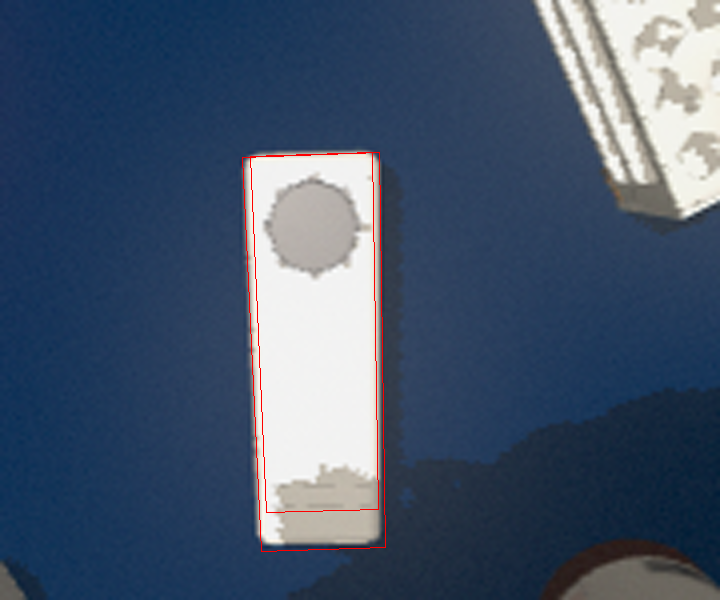

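carry_out --pt "0.07 0.25 -0.8 0 0 0.11 0.8" --pt "0.07 0.25 -0.8 0 0 0.11 0.8" --pt "0.08 0.25 -0.9 -0.03 -0.03 0.11 0.8" --pt "0 0 -1 0 0 0 0.8" --pt "0 0 -1 0 0 0 0.8" --pt "0 0 -1 0 0 0 0.75" --pt "0 0 -0.6 0 0 0 0.75" --pt "0 0 0 0 0 0 0.75"

```text
t: 11.2
tool_pos: [0.5621, 0.1843, 0.0432]
tool_rot: [-2.518, -1.875, 0.005]
contact_force: [0.1, 0.1, -1.0]
opening: 0.064
```

```bash
python3 - <<'E'
from station import ctrl
from h import *
p=(.5638,.1853,-.29)
delta(ctrl.get_obs(),cart(p,[0,0,.009])[0],cartR(p[2]))
im=ctrl.get_image("wrist");cv2.imwrite("pics/w5.png",im["frame"])
E
```

```text
t 11.2 tool [0.5621 0.1843 0.0432] shift/25mm [ 0.07  0.04 -1.37] turn/.1 [ 0.   -0.04  0.01]
```

View pics/w5.png

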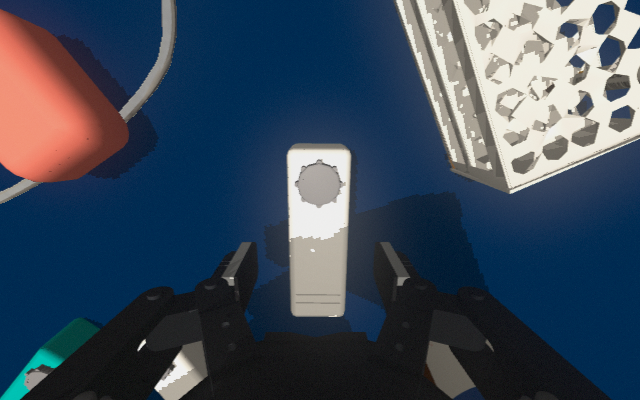

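carry_out --pt "0.03 0.02 -0.6 0 0 0 0.75" --pt "0.03 0.02 -0.5 0 0 0 0.75" --pt "0 0 -0.26 0 0 0 0.75" --pt "0 0 0 0 0 0 0.6" --pt "0 0 0 0 0 0 0.3" --pt "0 0 0 0 0 0 0.3" --pt "0 0 0 0 0 0 0.3" --pt "0 0 0 0 0 0 0.3" --grip_force 60

```text
t: 12.05
tool_pos: [0.565, 0.1862, 0.0114]
tool_rot: [-2.519, -1.877, -0.001]
contact_force: [-0.0, 0.7, -0.6]
opening: 0.035
```

```bash
python3 - <<'E'
from station import ctrl
from h import *
p=(.5638,.1853,-.29)
delta(ctrl.get_obs(),cart(p,[0,0,.009])[0],cartR(p[2]))
E
```

```text
t 12.05 tool [0.565  0.1862 0.0114] shift/25mm [-0.05 -0.04 -0.1 ] turn/.1 [-0.  0. -0.]
```

carry_out --pt "0 0 0.4 0 0 0 0.3" --pt "0 0 0.8 0 0 0 0.3" --pt "0 0 1 0 0 0 0.3" --pt "0 0 1 0 0 0 0.3" --pt "0 0 1 0 0 0 0.3" --pt "0 0 1 0 0 0 0.3" --pt "0 0 1 0 0 0 0.3" --pt "0 0 1 0 0 0 0.3" --pt "0 0 1 0 0 0 0.3" --pt "0 0 1 0 0 0 0.3" --pt "0 0 0.6 0 0 0 0.3"

```text
t: 13.15
tool_pos: [0.5655, 0.1863, 0.2594]
tool_rot: [2.518, 1.877, 0.005]
contact_force: [0.7, -0.9, -1.6]
opening: 0.035
```

```bash
python3 - <<'E'
from station import ctrl
from h import *
o=ctrl.get_obs();im=ctrl.get_image("wrist");tr=ctrl.trace(im,"long_cartridge")
for d in tr:
    ys,xs=np.nonzero(d["mask"]); print(round(d["p"],2),xs.mean().round(1),ys.mean().round(1),len(xs),xs.min(),xs.max(),ys.min(),ys.max())
cv2.imwrite("pics/w6.png",im["frame"])
# expected outline in tool frame: cart y->tool x, x->tool y, z-> -tool z ; underside at tool z = h
H=np.linalg.inv(np.array(im["hand_eye"]));a=im["frame"].copy()
for dy in(0,):
  for hz in(.0105,):
    for z in(0,.036):
        P=np.array([[j*.055+dy,i*.018,hz-z] for i,j in((-1,-1),(-1,1),(1,1),(1,-1))])
        c=P@H[:3,:3].T+H[:3,3];q=np.c_[im["fx"]*c[:,0]/c[:,2]+im["cx"],im["fy"]*c[:,1]/c[:,2]+im["cy"]];print(q.round(1).tolist())
        cv2.polylines(a,[q.round().astype(int)],True,(0,0,255),1)
cv2.imwrite("pics/w6f.png",a[60:360,150:490].repeat(2,0).repeat(2,1))
delta(o,bay(PD,[-.0,-.03,.115])[0],toolR(PD[2]))
E
```

```text
0.84 262.2 13.3 949 244 279 0 29
0.77 174.2 257.1 1824 141 207 224 291
0.58 315.6 241.4 13074 276 355 154 336
0.23 422.3 365.5 1029 349 462 324 399
[[289.2, 316.8], [283.8, 151.4], [348.6, 151.4], [342.8, 316.7]]
[[283.3, 362.4], [274.7, 161.4], [358.2, 161.4], [349.2, 362.4]]
t 13.15 tool [0.5655 0.1863 0.2594] shift/25mm [ -1.33 -16.34  -3.01] turn/.1 [-0.58 -4.31  3.13]
```

View pics/w6f.png

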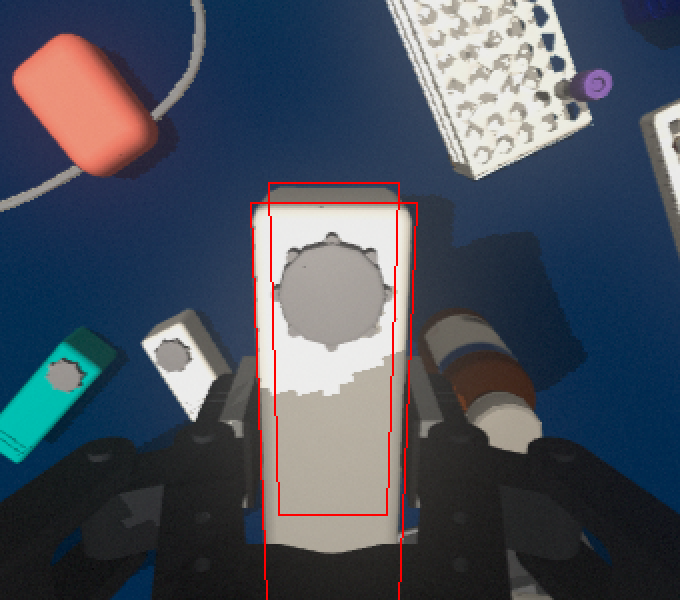

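carry_out --pt "-0.07 -0.5 0 -0.032 -0.24 0.174 0.3" --pt "-0.07 -0.9 0 -0.032 -0.24 0.174 0.3" --pt "-0.07 -0.95 0 -0.032 -0.24 0.174 0.3" --pt "-0.07 -0.95 0 -0.032 -0.24 0.174 0.3" --pt "-0.07 -0.95 0 -0.032 -0.24 0.174 0.3" --pt "-0.07 -0.95 0 -0.032 -0.24 0.174 0.3" --pt "-0.07 -0.95 0 -0.032 -0.24 0.174 0.3" --pt "-0.07 -0.95 0 -0.032 -0.24 0.174 0.3" --pt "-0.07 -0.95 0 -0.032 -0.24 0.174 0.3" --pt "-0.07 -0.95 0 -0.032 -0.24 0.174 0.3" --pt "-0.07 -0.95 0 -0.032 -0.24 0.174 0.3" --pt "-0.07 -0.95 0 -0.032 -0.24 0.174 0.3"

```text
t: 14.45
tool_pos: [0.5428, -0.0869, 0.254]
tool_rot: [2.149, 1.986, 0.304]
contact_force: [0.4, 0.2, -1.2]
opening: 0.0347
```

carry_out --pt "-0.07 -0.95 0 -0.032 -0.24 0.174 0.3" --pt "-0.07 -0.95 0 -0.032 -0.24 0.174 0.3" --pt "-0.07 -0.95 0 -0.032 -0.24 0.174 0.3" --pt "-0.07 -0.95 -0.2 -0.032 -0.24 0.174 0.3" --pt "-0.07 -0.95 -0.3 -0.032 -0.24 0.174 0.3" --pt "-0.07 -0.7 -0.3 -0.032 -0.24 0.174 0.3" --pt "0 0 -0.3 0 0 0 0.3" --pt "0 0 0 0 0 0 0.3"

```text
t: 15.25
tool_pos: [0.5319, -0.2217, 0.2252]
tool_rot: [1.961, 2.014, 0.442]
contact_force: [0.6, 1.2, -1.7]
opening: 0.0352
```

```bash
python3 - <<'E'
from station import ctrl
from h import *
im=ctrl.get_image("wrist");cv2.imwrite("pics/w7.png",im["frame"])
go([0,-.024,.06]); go([0,-.024,.0295])
E
```

```text
bay TCP mm [ 18.3 -29.3 153.2] F bay [-0.5   0.68 -1.46] open 35.1
t 15.3 tool [ 0.5326 -0.2216  0.2266] shift/25mm [ 0.9   0.24 -3.69] turn/.1 [-0.02 -0.06  0.01]
bay TCP mm [ 18.3 -29.3 153.2] F bay [-0.5   0.68 -1.46] open 35.1
t 15.3 tool [ 0.5326 -0.2216  0.2266] shift/25mm [ 1.42  0.25 -4.79] turn/.1 [-0.02 -0.06  0.01]
```

View pics/w7.png

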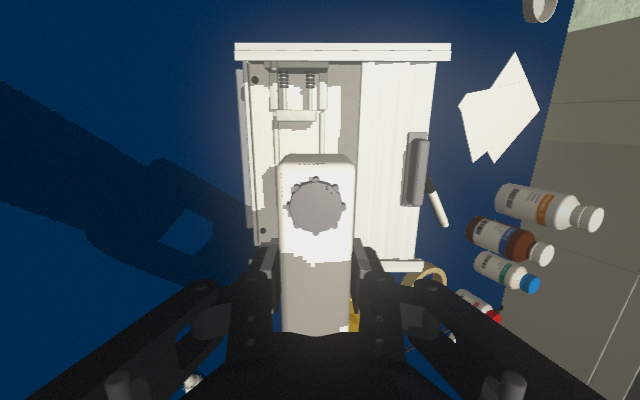

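carry_out --pt "0.18 0.06 -0.74 0 -0.02 0 0.3" --pt "0.18 0.06 -0.74 0 -0.02 0 0.3" --pt "0.18 0.06 -0.74 0 -0.02 0 0.3" --pt "0.18 0.06 -0.74 -0.02 0 0 0.3" --pt "0.18 0.06 -0.73 0 0 0 0.3" --pt "0 0 0 0 0 0 0.3"

```text
t: 15.9
tool_pos: [0.5548, -0.2125, 0.1332]
tool_rot: [1.954, 2.014, 0.446]
contact_force: [-0.3, -0.7, -1.6]
opening: 0.0347
```

```bash
python3 - <<'E'
from station import ctrl
from h import *
im=ctrl.get_image("wrist");cv2.imwrite("pics/w8.png",im["frame"])
im=ctrl.get_image("scene");cv2.imwrite("pics/s8.png",cv2.resize(im["frame"][150:290,340:500],None,fx=4,fy=4,interpolation=cv2.INTER_CUBIC))
go([0,-.022,.028])
E
```

```text
bay TCP mm [  1.9 -22.6  61.7] F bay [-0.18  0.57 -0.33] open 35.0
t 16.0 tool [ 0.5562 -0.2142  0.1367] shift/25mm [ 0.5   0.04 -1.25] turn/.1 [ 0.02  0.03 -0.01]
```

View pics/w8.png

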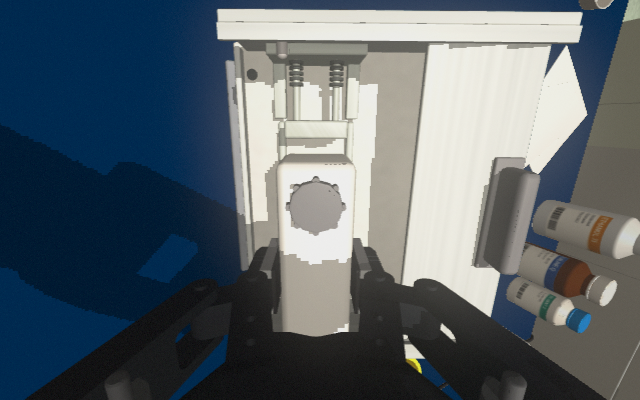

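View pics/s8.png

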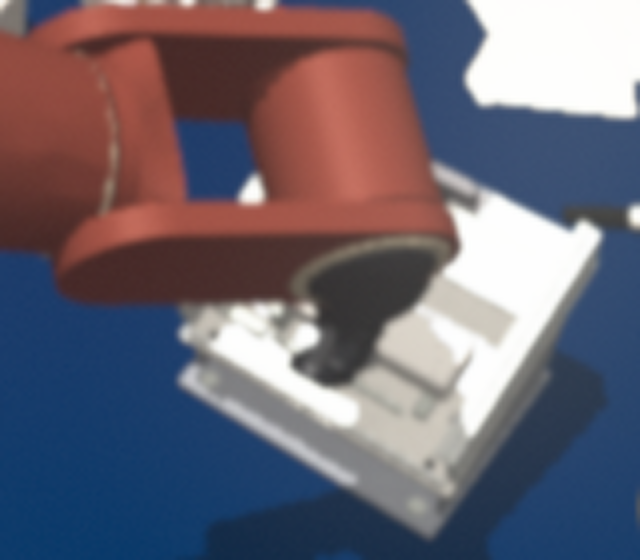

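carry_out --pt "0.13 0.01 -0.31 0 0 0 0.3" --pt "0.13 0.01 -0.31 0 0 0 0.3" --pt "0.13 0.01 -0.31 0 0 0 0.3" --pt "0.11 0.01 -0.28 0.01 0.02 0 0.3" --pt "0 0 0 0 0 0 0.3" --pt "0 0 0 0 0 0 0.3"

```text
t: 16.6
tool_pos: [0.5683, -0.214, 0.1058]
tool_rot: [1.953, 2.01, 0.445]
contact_force: [-0.0, 0.1, -2.3]
opening: 0.035
```

```bash
python3 - <<'E'
from station import ctrl
from h import *
go([0,.005,.028])
im=ctrl.get_image("wrist");cv2.imwrite("pics/w9.png",im["frame"])
go([0,.005,.028])
E
```

```text
bay TCP mm [ -0.2 -22.7  28.5] F bay [-1.    0.09 -2.05] open 35.0
t 16.6 tool [ 0.5683 -0.214   0.1058] shift/25mm [-0.02  1.11 -0.02] turn/.1 [0.01 0.01 0.01]
bay TCP mm [  0.1 -22.9  28.9] F bay [-0.  -0.2 -1.6] open 35.0
t 16.65 tool [ 0.5685 -0.2142  0.1062] shift/25mm [-0.02  1.12 -0.03] turn/.1 [0.02 0.01 0.01]
```

View pics/w9.png

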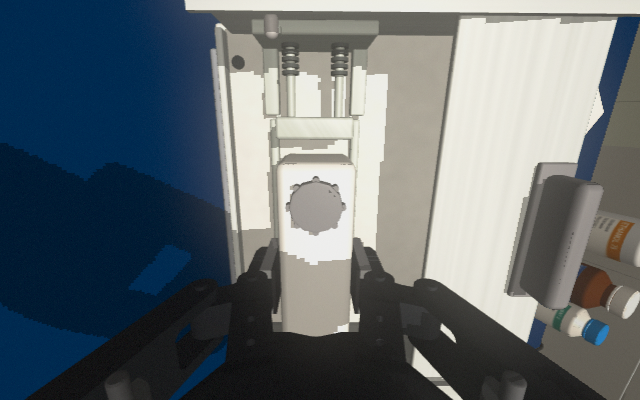

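carry_out --pt "-0.005 0.16 0 0 0 0 0.3" --pt "-0.005 0.16 0 0 0 0 0.3" --pt "-0.005 0.16 0 0 0 0 0.3" --pt "-0.005 0.16 0 0 0 0 0.3" --pt "-0.005 0.16 0 0 0 0 0.3" --pt "-0.005 0.16 0 0 0 0 0.3" --pt "-0.005 0.16 0 0 0 0 0.3" --pt "0 0 0 0 0 0 0.3" --pt "0 0 0 0 0 0 0.3"

```text
t: 17.55
tool_pos: [0.5678, -0.187, 0.1068]
tool_rot: [1.951, 2.007, 0.443]
contact_force: [1.2, -6.4, -1.8]
opening: 0.035
```

```bash
python3 - <<'E'
from station import ctrl
from h import *
go([0,.005,.028])
im=ctrl.get_image("wrist");cv2.imwrite("pics/w10.png",im["frame"])
go([0,.0055,.01])
E
```

```text
bay TCP mm [ 0.4  4.3 29.3] F bay [ 0.16 -6.43 -2.09] open 35.0
t 17.55 tool [ 0.5678 -0.187   0.1068] shift/25mm [ 0.01  0.03 -0.06] turn/.1 [0.04 0.02 0.01]
bay TCP mm [ 0.4  4.2 29.3] F bay [-1.59 -6.83 -1.22] open 34.8
t 17.6 tool [ 0.5678 -0.187   0.1067] shift/25mm [ 0.31  0.06 -0.71] turn/.1 [0.04 0.02 0.01]
```

View pics/w10.png

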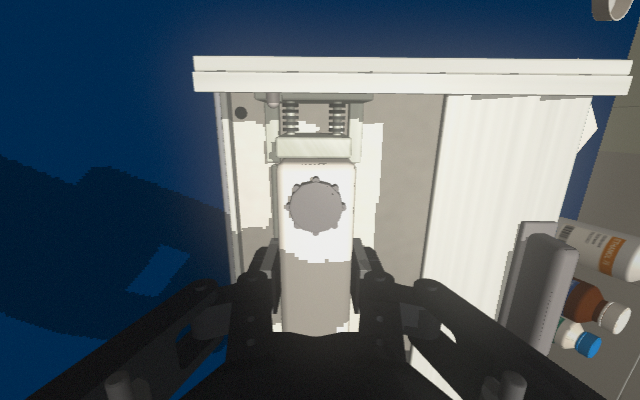

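carry_out --pt "0 0.06 0 -0.03 0 0 0.3" --pt "0.057 0.002 -0.123 0 0 0 0.3" --pt "0.057 0.002 -0.123 0 0 0 0.3" --pt "0.057 0.002 -0.123 0 0 0 0.3" --pt "0.057 0.002 -0.123 0 0 0 0.3" --pt "0.055 0.002 -0.123 0 0 0 0.3" --pt "0 0 0 0 0 0 0.3"

```text
t: 18.3
tool_pos: [0.5753, -0.1859, 0.0926]
tool_rot: [1.948, 2.006, 0.44]
contact_force: [-2.7, -7.8, 2.2]
opening: 0.0354
```

```bash
python3 - <<'E'
from h import *
go([0,.0055,.01])
E
```

```text
bay TCP mm [ 1.2  5.1 13.3] F bay [-1.74 -7.73  3.28] open 35.4
t 18.3 tool [ 0.5753 -0.1859  0.0926] shift/25mm [ 0.01  0.02 -0.14] turn/.1 [0.08 0.03 0.02]
```

carry_out --pt "0.025 0 -0.055 -0.03 0 0 0.3" --pt "0.025 0 -0.055 0 0 0 0.3" --pt "0 0 0 0 0 0 0.3"

```text
t: 18.6
tool_pos: [0.5761, -0.1859, 0.0913]
tool_rot: [1.947, 2.008, 0.435]
contact_force: [-18.2, -4.8, 17.3]
opening: 0.0349
```

```bash
python3 - <<'E'
from station import ctrl
from h import *
go([0,.0055,.01])
im=ctrl.get_image("wrist");cv2.imwrite("pics/w11.png",im["frame"])
im=ctrl.get_image("top");cv2.imwrite("pics/t11.png",cv2.resize(im["frame"][110:210,350:480],None,fx=5,fy=5,interpolation=cv2.INTER_CUBIC))
go([0,.0055,.01])
E
```

```text
bay TCP mm [ 1.4  5.1 11.8] F bay [-9.3  -4.31 23.44] open 34.9
t 18.6 tool [ 0.5761 -0.1859  0.0913] shift/25mm [-0.02  0.02 -0.09] turn/.1 [0.1  0.01 0.  ]
bay TCP mm [ 1.4  5.  11.9] F bay [-9.53 -5.14 22.59] open 34.7
t 18.7 tool [ 0.576  -0.186   0.0913] shift/25mm [-0.02  0.02 -0.09] turn/.1 [0.11 0.01 0.  ]
```

View pics/w11.png

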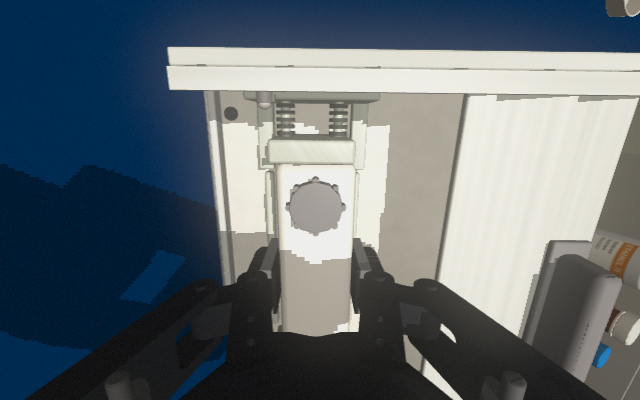

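View pics/t11.png

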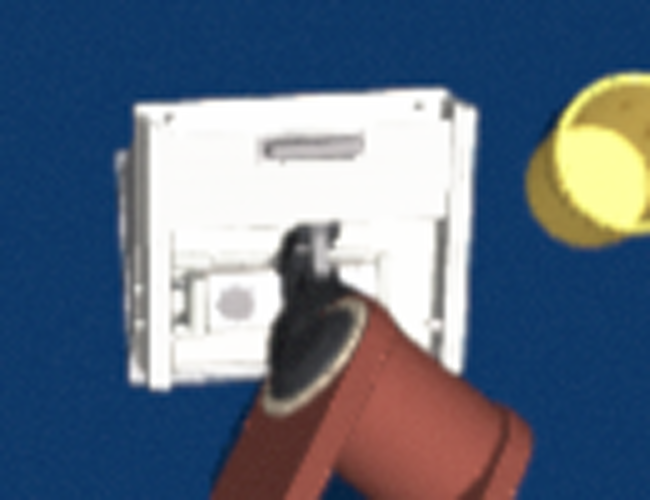

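carry_out --pt "-0.02 0 0.04 0.05 0 0 0.3" --pt "0 0 0 0 0 0 0.46" --pt "0 0 0 0 0 0 0.52" --pt "0 0 0 0 0 0 0.54" --pt "0 0 0 0 0 0 0.54" --pt "0 0 0 0 0 0 0.54"

```text
t: 19.3
tool_pos: [0.5753, -0.1839, 0.0888]
tool_rot: [1.952, 2.01, 0.444]
contact_force: [0.8, 0.7, 1.1]
opening: 0.0466
```

```bash
python3 - <<'E'
from station import ctrl
from h import *
go([0,.0055,.01])
im=ctrl.get_image("wrist");cv2.imwrite("pics/w12.png",im["frame"])
E
```

```text
bay TCP mm [-0.3  7.1  9.8] F bay [1.21 0.72 0.66] open 46.6
t 19.3 tool [ 0.5753 -0.1839  0.0888] shift/25mm [ 0.01 -0.06  0.01] turn/.1 [0.02 0.01 0.  ]
```

View pics/w12.png

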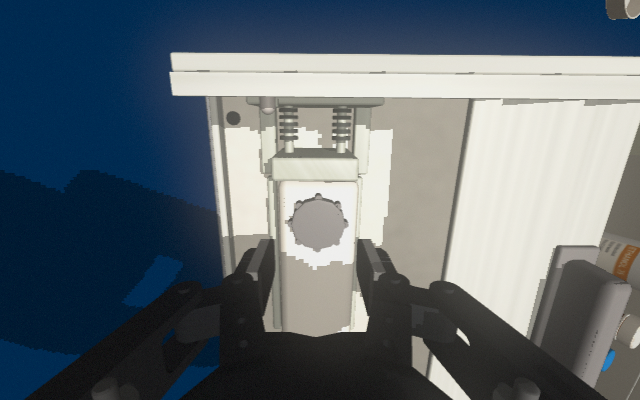

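carry_out --pt "-0.17 -0.005 0.36 0 0 0 0.54" --pt "-0.25 -0.008 0.54 0 0 0 0.54" --pt "-0.34 -0.01 0.73 0 0 0 0.54" --pt "-0.42 -0.01 0.9 0 0 0 0.54" --pt "-0.42 -0.01 0.9 0 0 0 0.54" --pt "-0.42 -0.01 0.9 0 0 0 0.54" --pt "-0.42 -0.3 0.9 0 0 0 0.54" --pt "-0.42 -0.3 0.9 0 0 0 0.54" --pt "0 0 0 0 0 0 0.54" --pt "0 0 0 0 0 0 0.54"

```text
t: 20.35
tool_pos: [0.5038, -0.2008, 0.2427]
tool_rot: [1.951, 2.008, 0.444]
contact_force: [-0.1, 0.3, 0.1]
opening: 0.0461
```

```bash
python3 - <<'E'
from station import ctrl
import pickle
from h import *
go([.095,0,.085])
o=ctrl.get_obs();im=ctrl.get_image("wrist");c=wristcam(im,o);pickle.dump(c,open("w13.pkl","wb"))
for n in ["long_cartridge_mid","cap_end","stop_face"]:
    print(n,[(round(d["p"],2),(np.array(d["position"])*[640,400]).round(1).tolist()) for d in ctrl.mark_of(im,n)[:2]])
o2=(200,40);k=3;a=cv2.resize(im["frame"][o2[1]:o2[1]+200,o2[0]:o2[0]+266],None,fx=k,fy=k,interpolation=cv2.INTER_CUBIC)
cv2.imwrite("pics/w13c.png",a)
pd=PD
def ln(P,cc=(0,0,255)):
    q=((proj(c,P)-o2+.5)*k).round().astype(int); cv2.polylines(a,[q],True,cc,1)
def r(x0,x1,y0,y1,z): return bay(pd,[[x0,y0,z],[x0,y1,z],[x1,y1,z],[x1,y0,z]])
ln(r(-.055,.125,-.087,.087,0));ln(r(-.018,.018,-.055,.055,.036),(255,0,255));ln(r(-.055,.125,-.087,.087,.057),(0,128,255));ln(r(-.022,.022,-.064,-.055,.012),(0,200,255));ln(r(-.021,.021,-.05,.05,.006),(0,128,0))
cv2.imwrite("pics/w13f.png",a)
print("seated mid px",proj(c,bay(pd,[0,0,.018])),"cap_end",proj(c,bay(pd,[0,.055,.018])))
E
```

```text
bay TCP mm [ -0.4  -7.6 179.7] F bay [-0.    0.28  0.13] open 46.1
t 20.35 tool [ 0.5038 -0.2008  0.2427] shift/25mm [ 5.05  0.45 -1.82] turn/.1 [0.03 0.02 0.01]
long_cartridge_mid []
cap_end [(0.72, [316.6, 125.8])]
stop_face [(0.66, [313.9, 222.7])]
seated mid px [[315.12208319 177.44336784]] cap_end [[315.14654529 127.12447757]]
```

View pics/w13f.png

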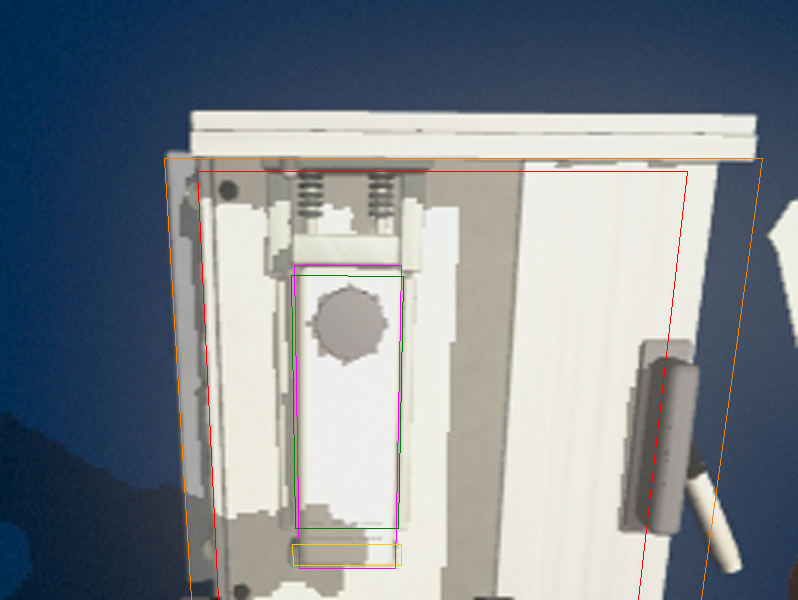

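View pics/w13c.png

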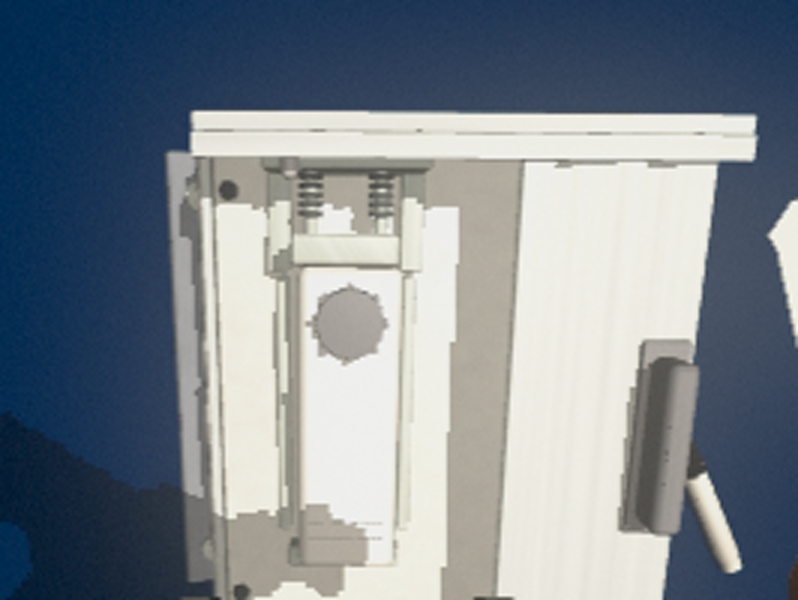

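carry_out --pt "0.75 0.066 -0.21 0 0 0 0.35" --pt "0.75 0.066 -0.21 0 0 0 0.35" --pt "0.75 0.066 -0.21 0 0 0 0.35" --pt "0.75 0.066 -0.21 0 0 0 0.35" --pt "0.75 0.066 -0.21 0 0 0 0.35" --pt "0.75 0.066 -0.21 0.02 0 0 0.35" --pt "0.75 0.066 -0.21 0 0 0 0.35" --pt "0 0 0 0 0 0 0.35" --pt "0 0 0 0 0 0 0.35"

```text
t: 21.45
tool_pos: [0.6346, -0.1884, 0.204]
tool_rot: [1.954, 2.012, 0.445]
contact_force: [-0.3, 0.3, -0.3]
opening: 0.0296
```

```bash
python3 - <<'E'
from station import ctrl
from h import *
im=ctrl.get_image("wrist");cv2.imwrite("pics/w14.png",im["frame"])
go([.103,0,.057])
E
```

```text
bay TCP mm [102.2   0.6  89.8] F bay [-1.11 -0.06  0.02] open 29.9
t 21.5 tool [ 0.6345 -0.1887  0.2046] shift/25mm [ 0.59 -0.01 -1.17] turn/.1 [-0. -0.  0.]
```

View pics/w14.png

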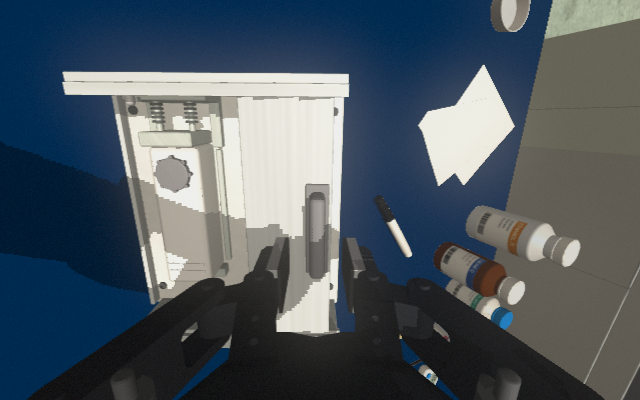

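carry_out --pt "0.147 0 -0.292 0 0 0 0.35" --pt "0.147 0 -0.292 0 0 0 0.35" --pt "0.147 0 -0.292 0 0 0 0.35" --pt "0.147 0 -0.292 0 0 0 0.35" --pt "-0.3 -0.009 -0.14 0 0 0 0.35" --pt "-0.3 -0.009 -0.14 0 0 0 0.35" --pt "-0.3 -0.009 -0.14 0 0 0 0.35" --pt "0 0 0 0 0 0 0.35"

```text
t: 22.3
tool_pos: [0.626, -0.1897, 0.1651]
tool_rot: [1.954, 2.01, 0.445]
contact_force: [-0.4, 0.8, -0.0]
opening: 0.0301
```

```bash
python3 - <<'E'
from h import *
go([.025,0,.057])
E
```

```text
bay TCP mm [77.7 -0.2 57.7] F bay [-0.38  0.82  0.15] open 30.1
t 22.3 tool [ 0.626  -0.1897  0.1651] shift/25mm [-1.9  -0.05 -0.92] turn/.1 [0.   0.   0.01]
```

carry_out --pt "-0.24 -0.007 -0.115 0 0 0 0.35" --pt "-0.24 -0.007 -0.115 0 0 0 0.35" --pt "-0.24 -0.007 -0.115 0 0 0 0.35" --pt "-0.24 -0.007 -0.115 0 0 0 0.35" --pt "-0.24 -0.007 -0.115 0 0 0 0.35" --pt "-0.24 -0.007 -0.115 0 0 0 0.35" --pt "-0.24 -0.007 -0.115 0 0 0 0.35" --pt "-0.24 -0.007 -0.115 0 0 0 0.35"

```text
t: 23.1
tool_pos: [0.5787, -0.1912, 0.1426]
tool_rot: [1.953, 2.009, 0.446]
contact_force: [0.4, 1.1, 0.8]
opening: 0.0298
```

```bash
python3 - <<'E'
from station import ctrl
from h import *
go([.01,0,.057])
im=ctrl.get_image("wrist");cv2.imwrite("pics/w15.png",im["frame"])
E
```

```text
bay TCP mm [25.4 -0.2 57.2] F bay [0.71 1.12 0.5 ] open 29.8
t 23.1 tool [ 0.5787 -0.1912  0.1426] shift/25mm [-0.55 -0.01 -0.27] turn/.1 [0.01 0.01 0.01]
```

View pics/w15.png

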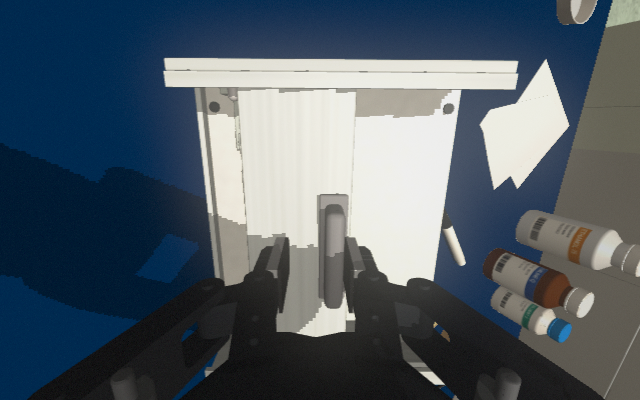

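carry_out --pt "-0.09 -0.003 -0.042 0 0 0 0.35" --pt "-0.09 -0.003 -0.042 0 0 0 0.35" --pt "-0.09 -0.003 -0.042 0 0 0 0.35" --pt "-0.09 -0.003 -0.042 0 0 0 0.35" --pt "-0.09 -0.003 -0.042 0 0 0 0.35" --pt "-0.09 -0.003 -0.042 0 0 0 0.35"

```text
t: 23.75
tool_pos: [0.5671, -0.1916, 0.1379]
tool_rot: [1.951, 2.008, 0.448]
contact_force: [1.2, 0.6, 3.9]
opening: 0.0302
```

```bash
python3 - <<'E'
from h import *
go([.008,0,.057])
E
```

```text
bay TCP mm [12.8 -0.3 57.9] F bay [2.74 0.59 3.06] open 30.2
t 23.75 tool [ 0.5671 -0.1916  0.1379] shift/25mm [-0.16  0.01 -0.11] turn/.1 [0.01 0.04 0.01]
```

carry_out --pt "-0.07 -0.003 -0.035 0 0 0 0.35" --pt "-0.07 -0.003 -0.035 0 0 0 0.35" --pt "0 0 0 0 0 0 0.35"

```text
t: 24.05
tool_pos: [0.5635, -0.1918, 0.1358]
tool_rot: [1.952, 2.006, 0.449]
contact_force: [8.2, 1.9, -0.9]
opening: 0.0296
```

```bash
python3 - <<'E'
from h import *
go([.008,0,.057])
E
```

```text
bay TCP mm [ 8.7 -0.4 57.5] F bay [ 7.07  1.65 -4.33] open 29.6
t 24.05 tool [ 0.5635 -0.1918  0.1358] shift/25mm [-0.02  0.02 -0.03] turn/.1 [0.01 0.05 0.02]
```

carry_out --pt "-0.05 -0.002 -0.024 0 0 0 0.35" --pt "-0.05 -0.002 -0.024 0 0 0 0.35" --pt "0 0 0 0 0 0 0.35"

```text
t: 24.35
tool_pos: [0.5632, -0.1919, 0.1359]
tool_rot: [1.949, 2.001, 0.454]
contact_force: [21.6, 2.0, -5.1]
opening: 0.0301
```

```bash
python3 - <<'E'
from station import ctrl
from h import *
go([.008,0,.057])
im=ctrl.get_image("wrist");cv2.imwrite("pics/w16.png",im["frame"])
go([.008,0,.057])
E
```

```text
bay TCP mm [ 8.5 -0.5 57.7] F bay [ 17.51   1.39 -13.75] open 30.1
t 24.35 tool [ 0.5632 -0.1919  0.1359] shift/25mm [-0.01  0.02 -0.03] turn/.1 [0.01 0.11 0.03]
bay TCP mm [ 8.5 -0.5 57.7] F bay [ 16.47   1.3  -13.44] open 30.1
t 24.4 tool [ 0.5632 -0.1919  0.1359] shift/25mm [-0.01  0.02 -0.03] turn/.1 [0.01 0.11 0.03]
```

View pics/w16.png

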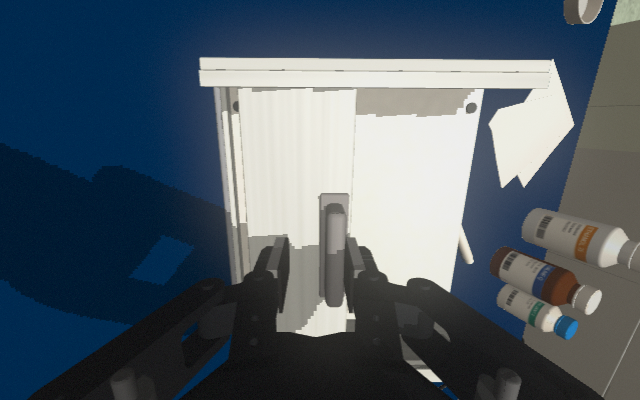

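carry_out --pt "0.24 0.01 0.115 0 0 0 0.35" --pt "0.2 0.01 0.1 0 0 0 0.35" --pt "-0.3 0 0.63 0 0 0 0.35" --pt "-0.42 0 0.9 0 0 0 0.35" --pt "-0.42 0 0.9 0 0 0 0.35" --pt "-0.42 0 0.9 0 0 0 0.35" --pt "-0.42 0 0.9 0 0 0 0.35" --pt "-0.42 0 0.9 0 0 0 0.35" --pt "0 0 0 0 0 0 0.35" --pt "0 0 0 0 0 0 0.35"

```text
t: 25.4
tool_pos: [0.5106, -0.1916, 0.2668]
tool_rot: [1.954, 2.009, 0.445]
contact_force: [0.4, 0.8, -1.5]
opening: 0.0299
```

```bash
python3 - <<'E'
from station import ctrl
from h import *
go([0,0,.2])
o=ctrl.get_obs();im=ctrl.get_image("wrist");c=wristcam(im,o)
o2=(200,40);k=3;a=cv2.resize(im["frame"][o2[1]:o2[1]+200,o2[0]:o2[0]+266],None,fx=k,fy=k,interpolation=cv2.INTER_CUBIC)
def ln(P,cc=(0,0,255)):
    q=((proj(c,P)-o2+.5)*k).round().astype(int); cv2.polylines(a,[q],True,cc,1)
def r(x0,x1,y0,y1,z): return bay(PD,[[x0,y0,z],[x0,y1,z],[x1,y1,z],[x1,y0,z]])
ln(r(-.03,.03,-.087,.087,.052),(255,0,0));ln(r(.015,.025,-.028,.028,.072),(0,160,0))
cv2.imwrite("pics/w17.png",a)
im=ctrl.get_image("top");cv2.imwrite("pics/t17.png",cv2.resize(im["frame"][100:270,210:490],None,fx=2.8,fy=2.8,interpolation=cv2.INTER_CUBIC))
E
```

```text
bay TCP mm [ 16.1   1.4 198.6] F bay [-0.3   0.75 -1.54] open 29.9
t 25.4 tool [ 0.5106 -0.1916  0.2668] shift/25mm [-0.61 -0.07 -0.22] turn/.1 [0.01 0.01 0.01]
```

View pics/w17.png

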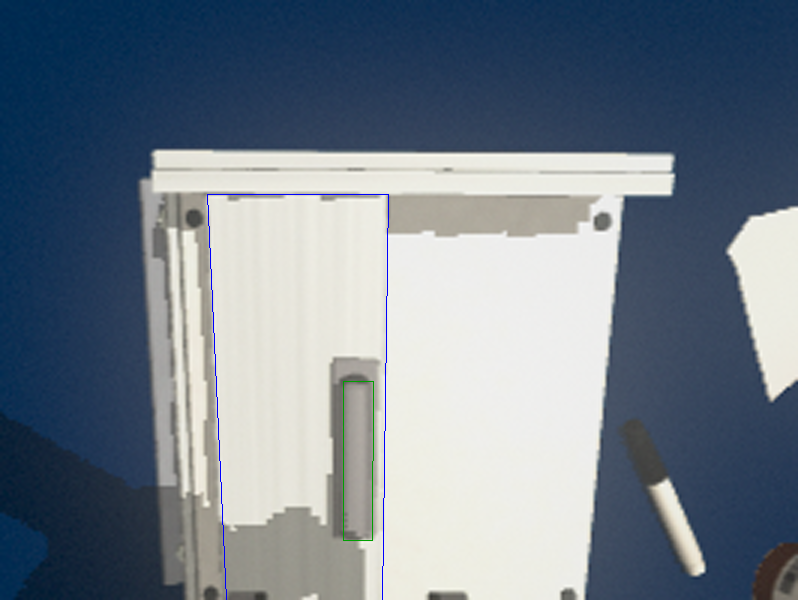

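View pics/t17.png

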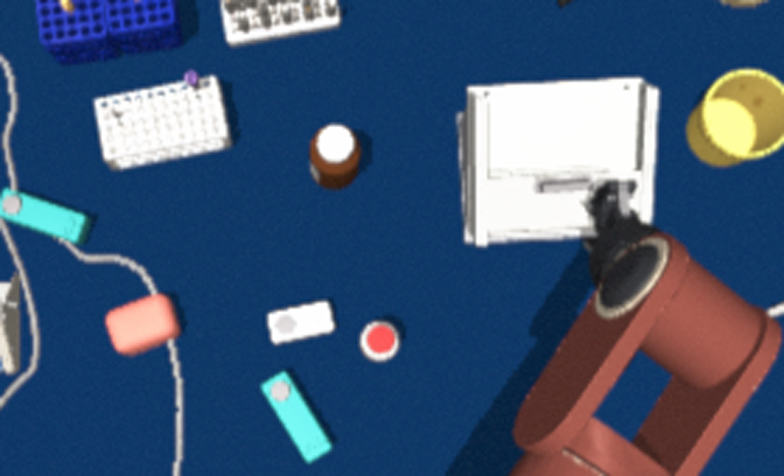

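Wrist view: the lid and its grip line up with the predicted shut outline (crop x 207–388, grip 343–373). Top view: the bottles, pack and short cartridge have not moved. The arm is clear of everything, so I'm handing in.

```bash
python3 -c "
from station import ctrl
print(ctrl.finish_job(),ctrl.get_obs()['t'])"
```

```text
the job is handed in; nothing more can be done
the job is handed in; nothing more can be done
```

The long white cartridge is in the dock, clamped by the spring gate against the stop, and the lid is shut. I handed the job in at about 25.5 s of the 59 s. The hand-in gives no verdict, so what follows is from my own checks.

**What I did:**
- I pushed the lid up to its end stop with the fingers either side of its grip.
- I gripped the cartridge and held the gate back with its cap end, at about 7 N.
- I lowered the cartridge to the deck and let go, and the gate slid it back onto the stop.
- I pushed the lid shut over the ridge and lifted clear.

**Checks that agreed:**
- **Seating:** the wrist picture before closing showed the cartridge within about 1 mm of the seated outline. The gate face sat at about 14 mm travel.
- **Lid:** it stopped dead against a push of about 17 N, more than the ridge needs. The distance between its two end stops matched the 84 mm travel to under 1 mm, and the last wrist picture lined up with the shut position.
- **Other items:** the last top picture showed the short cartridge, pack and bottles where they started.

**Checks that failed or disagreed:**
- The `long_cartridge_mid` mark was not found in the seated picture, so I judged seating from the drawn outline and the `cap_end` mark.
- The networks' dock marks gave a yaw of about 0.065 rad. The picture edges gave about 0.03 rad; I used 0.029, and it held up throughout.
- I never saw a clear force peak at the ridge, only the dead stop after it.

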